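Load and close up the reflector scrap press

TASK

Nest all the loose aluminium lamp reflectors, mouth up, into one upright stack standing in the round seat on the press's shuttle carriage. Then wind the handwheel until the carriage has run in under the ram and come up against its stop, and after that swing the ball-ended lever of the lock collar behind the wheel over towards the press's column, all the way to its locked mark, so the carriage cannot creep. Leave the other things on the ledge where they are.

Things in the scene. Friction and masses are not known exactly. Their poses are not given: they have to be found in the camera images.
- press: Grey C-frame press, fixed. Origin: underside, under mid-bed; x away from the robot across the bed, y along the bed to the robot's left, z up. Bed 110 mm wide, 425 long, 105 high. Column (y -0.21 to -0.14, 90 mm wide) 405 mm high at the right end; its head overhangs to y = -0.002 from 324 mm up to 409; ram platen at y -0.04, underside 302 mm up. Load from above, left of the head.
- carriage (a joint): Shuttle carriage, 100 x 170 mm steel plate, top 120 mm above the ledge, sliding along the bed. 0 = fully out to the left (seat at y 0.125 in the press frame); grows as it runs right under the ram, to 0.165 m, where its nose meets the stop screw on the column. Starts at 0 to 0.02. Moves only with the handwheel: 10 mm per rad.
- seat (a point): Centre of the carriage's round seat, on the plate's top (120 mm above the ledge). A steel socket stands round it, 28 mm high, bore 40 mm for 16 mm, then flaring to 55 mm at its mouth (72 mm across outside), that takes a reflector's foot with 1 mm side play; the foot rests on the plate.
- handwheel (a joint): Handwheel, 112 mm across, on the robot's side of the bed, shaft along press x. Grows clockwise seen from the robot, 0 to 16.5 rad (carriage = 0.010 m x rad), and stops dead as the carriage meets its stop. Turning takes 3 to 5 N at the crank; it stays where left. Crank in the press frame: y = 0.040 - 0.045 sin(q), z = 0.090 + 0.045 cos(q).
- crank_mid (a point): Middle of the crank sleeve: a round wooden bar 22 mm thick, 80 mm long, level, along press x, pointing to the robot, 45 mm off the wheel's axis. It spins freely on its pin, so a gripper holding it need not turn. The wheel's near face is 54 mm further from the robot than this point.
- wheel_axis (a point): Point on the handwheel's axis (90 mm above the ledge), level with the middle of the crank sleeve: the centre of the circle that crank_mid follows, in the press y-z plane.
- lock_collar (a joint): Lock collar on the handwheel shaft between wheel and bed, with a radial lever ending in a ball. 0 = unlocked, lever leaning 0.6 rad to the robot's left of upright; grows as it swings over the top to the right; 1.2 = white locked mark, leaning 0.6 rad right, at its end stop. Starts at 0 to 0.2. 2 to 4 N at the ball; stays where left.
- collar_knob (a point): Centre of the black ball, 26 mm across, at the end of the collar's lever, 95 mm from the shaft axis; it swings in the press y-z plane. Below the ball the lever is a 10 mm rod.
- collar_axis (a point): Point on the shaft axis in the plane of the collar lever: the centre of the ball's circle, 90 mm above the ledge. The handwheel's back face lies 28 mm nearer the robot, the bed's side 45 mm further.
- reflector1: Lamp reflector of grey spun aluminium, a round open cup standing mouth up, one of 3 to 5 alike (absent: None). 68 mm tall, about 90 g; foot 38 mm across up to 19 mm height; widens to 52 mm at 44 mm; straight skirt 62 mm outside, 57 mm inside, from 48 mm up to the rim. Inside floor 24 mm up, so one set into another stands 24 mm higher, with 2 to 3 mm side play. Origin: underside centre, z up.
- reflector2: Lamp reflector, the same as reflector1 (or None when absent).
- reflector3: Lamp reflector, the same as reflector1 (or None when absent).
- reflector4: Lamp reflector, the same as reflector1 (or None when absent).
- reflector5: Lamp reflector, the same as reflector1 (or None when absent).
- multimeter: Bystander: black rubber-cased multimeter lying face up, 150 x 78 x 34 mm. Origin: centre of underside.
- bobbin: Bystander: white plastic transformer bobbin, 74 mm square, 58 mm high. Origin: centre of underside.
- terminal_block: Bystander: brass terminal block, 75 x 26 x 22 mm (long along its x). Origin: centre of underside.
- insulator: Bystander: squat green ceramic insulator, 72 mm across, 58 mm high. Origin: centre of underside.
- transformer: Bystander: small transformer, 84 x 66 x 70 mm. Origin: centre of underside.
- screwdriver: Bystander: screwdriver lying on the ledge, about 200 mm long.
Things that resemble listed ones, but are neither listed nor needed, are in the scene too. Leave any blue or pink look-alike of the reflector4 alone.

How it is judged:
By the outcome, as a careful person would: the job done as asked, in the order asked, and still so for the second after the job is handed in, with the robot touching nothing.
Of reflector1, reflector2, reflector3, reflector4, reflector5 only 3 to 5 are there at a start; the rules pass over those that are not, and their reading is None.
At some moment in a run one of reflector1, reflector2, reflector3, reflector4, reflector5 may be knocked a few centimetres aside while the robot is not near it.
It also fails if it takes over 208 s, if anything falls off the work surface, if the arm or the gripper's body presses on something with over 40 N, if the wrist force passes 120 N, or if a joint passes its speed limit or range.

ROBOT

A 6-joint arm with a two-finger parallel gripper is mounted at the origin on the work surface. World frame = base frame: x ahead of the robot, y to its left, z up, the work surface at z = 0. Lengths are in m, angles in rad, forces in N, time in s.
With the tool pointing down it reaches from about 0.4 to 0.825 m from the base axis. Payload 7 kg.
Tool frame: the origin (TCP) lies at the centre of the arm's flange, where the gripper is bolted on; the fingertips stand 178 mm ahead of it and the grasp point (between the pads) lies 159 mm ahead of it; x points along the fingers, y is the direction in which the jaws open and shut, and the axes are right-handed (so a half turn about x gives the same grasp; the last joint's range is limited). The gripper opens to 88 mm and grips with 3 to 60 N. Pads are 19 mm wide; open, the fingers measure 130 mm over their backs; the gripper's body (78 mm by 193 mm) begins 47 mm behind the grasp point.
Start: joints at [-0.813, 0.359, 0.012, 0, -1.224, -0.288], TCP at [0.306, -0.602, 0.405] pointing down, gripper open.
Joint ranges: [-3.07, 3.07], [-1.43, 2.12], [-1.02, 1.25], [-3.03, 1.67], [-3.05, -0], [-3.03, 3.03]. Speed limits (rad/s): [2.39, 2.39, 3.01, 3.14, 3.14, 3.14].

INTERFACE

Orientations are given as [roll, pitch, yaw] about the fixed x, y, z axes, in that order (R = Rz(yaw) Ry(pitch) Rx(roll)).
In Python, from station import status, viewer, arm gives the robot as it stands. The module is installed in compiled form; this text tells all that it offers.
- The arm moves only by the tool apply_moves, never from a script. Its argument "commands" is a list of rows, each an object of numbers: "dx", "dy", "dz": the shift along the world's x, y, z in mm; "spin": the turn about the world's z in degrees; "hand": the closure, from 0 (fully open) to 1 (shut). A call has exactly 5 rows; each row shifts and turns the commanded pose from where the row before left it; what a row does not reach is not made up. A row lasts 1/8 s, in which the tool goes at most 62.5 mm and 10.7 degrees, less where a joint would pass 70% of its speed; a pose out of reach is approached as far as the arm can. A call is refused whole if a number of a shift passes 62.5 or a number of a turn 10.7, either way. A call with a gripper value outside its range is refused whole. The fingers move at their own pace and stop on an object; "grip_force" is the grip in N (left out, the last holds). Time passes only in rows, so rows that do not move let the fingers close, or fill a call up. It gives the time, the measured TCP pose, the force and the opening at its end, in the units of the state.
- status.get_state(): the state, without advancing time (a new reading comes with each control period).
- viewer.grab_frame(name): name is "scene" or "top" or "wrist"; returns the picture (480x640x3 uint8, red, green, blue); there is no depth.
- viewer.camera_info(name): a dict with "fx", "fy", "cx", "cy" (pixels), "eye" and "attitude" of the camera in the world; the wrist camera has in their place "T_tool_cam" (4x4, takes a point from camera to tool coordinates, whose origin is the TCP and whose axes are the tool frame's). Camera axes: x right, y up, looking along -z (the intrinsics and any distortion apply to the point x, -y, -z); pixel columns grow to the right and rows downward; lengths in m; the calibration is good to about 2 mm. The wrist camera is an equidistant fisheye: a pixel r from the principal point sees the ray r / f radians off the axis. A picture is of the moment at which its call begins: read the wrist's pose just before it. camera_info takes no time and is no camera call.
- arm.job_done(): hands the job in, once; it reports no verdict.
The state is a dict: "t": time; "q": joint angles; "qd": joint speeds; "joint_efforts": joint torques, N m; "eef_pos": TCP position; "ee_rot": TCP orientation; "force": force on the tool from outside, world axes, zero at the start; "moment": the same for the moment, N m; "width": finger opening in m.
Only numpy, scipy, OpenCV 4.12 (cv2) and the standard library are available. Lean on these libraries where they do the work, as an engineer would, in place of code of your own. Each camera call takes 0.05 s, during which the arm holds its last target.

## Working session

There is one attempt and no reset: what is moved stays moved. The work goes in short steps, Python scripts to look and compute and a tool call to move; the robot and the scene stay as the last step left them, time stands still between calls to the robot, and variables do not carry over. Pictures are saved under pics/ and viewed, and the job is handed in when it is done.

Besides the shell and the picture viewer there is one more tool, called after "Call:" as name([rows], argument=value, ...), one row to a line, values as JSON. apply_moves: Moves the arm, as the interface text tells. Its arguments: {"type":"object","properties":{"commands":{"type":"array","items":{"type":"object","properties":{"dx":{"type":"number"},"dy":{"type":"number"},"dz":{"type":"number"},"spin":{"type":"number"},"hand":{"type":"number"}}}},"grip_force":{"type":"number"}},"required":["commands"]}

```bash
mkdir -p pics
python3 - <<'E'
from station import status, viewer, arm
import cv2
print(status.get_state())
for n in ["scene","top","wrist"]:
    print(n, viewer.camera_info(n))
    im=viewer.grab_frame(n); cv2.imwrite(f"pics/{n}0.png",im[:,:,::-1])
E
```

```text
{'t': 0.0, 'q': array([-8.12896256e-01,  3.59342059e-01,  1.10585192e-02, -3.63734308e-04,
       -1.22408741e+00, -2.88090398e-01]), 'qd': array([-1.47796090e-03,  1.24329877e-03,  5.70791236e-04,  4.90466066e-05,
       -3.52247039e-04,  6.65974339e-04]), 'joint_efforts': array([ 6.93874408e-04, -5.82723820e+01,  2.93064505e+01,  6.99728027e+00,
        7.11413290e-03, -1.39850308e-04]), 'eef_pos': array([ 0.30548468, -0.60168846,  0.40374884]), 'ee_rot': array([1.64507938, 1.56918499, 2.11476519]), 'force': array([-0.61642289, -0.04688605,  0.34143387]), 'moment': array([ 0.01256828, -0.00955181, -0.01914958]), 'width': 0.08767321630302344}
scene {'fx': 497.37080535977964, 'fy': 497.37080535977964, 'cx': 319.84832729035, 'cy': 232.20750583471664, 'eye': array([-0.05091871, -0.97848102,  0.98766271]), 'attitude': array([ 0.8951708 ,  0.010009  , -0.52621845])}
top {'fx': 620.671441120593, 'fy': 620.671441120593, 'cx': 324.8411782049526, 'cy': 247.52578335526468, 'eye': array([ 0.20410297, -0.04408959,  1.5530802 ]), 'attitude': array([ 0.20140565,  0.00493032, -1.58825276])}
wrist {'fx': 371.64829954431775, 'fy': 371.64829954431775, 'cx': 321.46625794434556, 'cy': 242.24453285313785, 'T_tool_cam': array([[ 8.46184637e-04,  3.03867693e-01, -9.52713865e-01,
         2.00989582e-02],
       [ 9.99999642e-01, -2.30542575e-04,  8.14651620e-04,
        -1.80140422e-04],
       [ 2.79052006e-05, -9.52714213e-01, -3.03867779e-01,
        -8.23699699e-02],
       [ 0.00000000e+00,  0.00000000e+00,  0.00000000e+00,
         1.00000000e+00]])}
```

View pics/scene0.png

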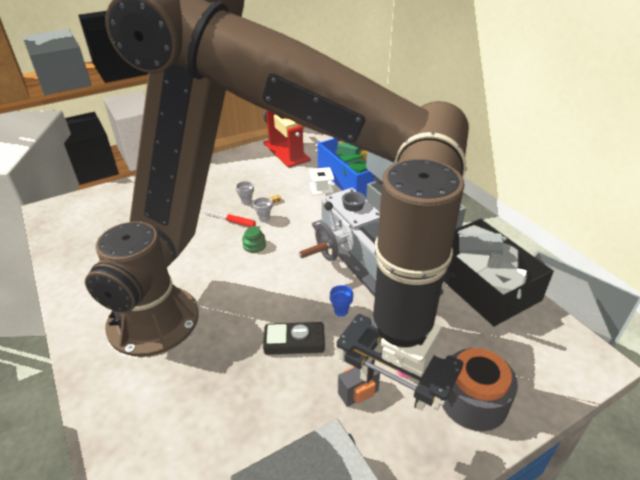

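View pics/top0.png

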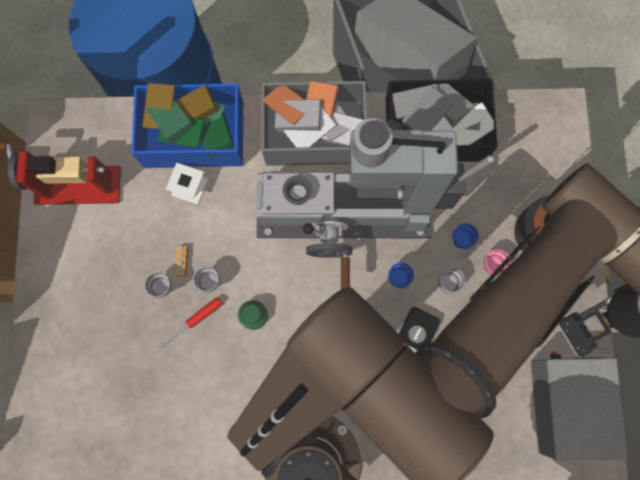

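View pics/wrist0.png

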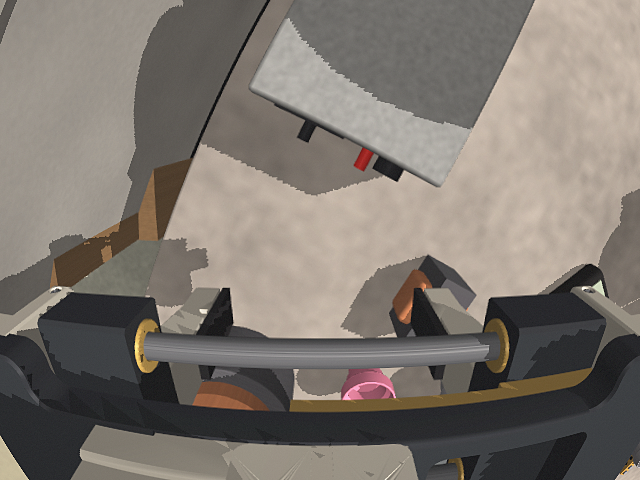

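```bash
cat > h.py <<'E'
import numpy as np, cv2
from scipy.spatial.transform import Rotation as R
from station import status, viewer, arm
def pose(s):
    return np.array(s['eef_pos']), R.from_euler('xyz', s['ee_rot']).as_matrix()
def cam(n, s=None):
    c=viewer.camera_info(n)
    if n=='wrist':
        p,r=pose(s or status.get_state()); T=np.array(c['T_tool_cam'])
        return c, p+r@T[:3,3], r@T[:3,:3]
    return c, np.array(c['eye']), R.from_euler('xyz',c['attitude']).as_matrix()
def ray(n,u,v,s=None):
    c,e,r=cam(n,s); x=(u-c['cx'])/c['fx']; y=(v-c['cy'])/c['fy']
    if n=='wrist':
        th=np.hypot(x,y); k=np.sin(th)/th if th>1e-9 else 1
        d=np.array([x*k,-y*k,-np.cos(th)])
    else: d=np.array([x,-y,-1.])
    return e, r@(d/np.linalg.norm(d))
def onz(n,u,v,z,s=None):
    e,d=ray(n,u,v,s); return e+d*(z-e[2])/d[2]
def proj(n,P,s=None):
    c,e,r=cam(n,s); q=r.T@(np.array(P)-e); x,y,z=q[0],-q[1],-q[2]
    if n=='wrist':
        rr=np.hypot(x,y); th=np.arctan2(rr,z); k=th/rr if rr>1e-9 else 0
        return c['cx']+c['fx']*x*k, c['cy']+c['fy']*y*k
    return c['cx']+c['fx']*x/z, c['cy']+c['fy']*y/z
def tri(*obs):  # (name,u,v)
    A=np.zeros((3,3));b=np.zeros(3)
    for o in obs:
        e,d=ray(*o); M=np.eye(3)-np.outer(d,d); A+=M;b+=M@e
    return np.linalg.solve(A,b)
def save(n,fn,box=None,scale=1):
    s=status.get_state(); im=viewer.grab_frame(n)
    np.save('pics/'+fn+'.npy',im)
    if box: im=im[box[1]:box[3],box[0]:box[2]]
    im=cv2.resize(im,None,fx=scale,fy=scale,interpolation=cv2.INTER_CUBIC)
    cv2.imwrite('pics/'+fn+'.png',im[:,:,::-1]); return s
E
python3 - <<'E'
from h import *
np.set_printoptions(precision=4,suppress=True)
for n in('top','scene'): print(n,proj(n,[0,0,0]))
p,r=pose(status.get_state());print(r)
for k,(u,v) in dict(a=(158,285),b=(207,279),c=(452,281),bl=(465,236),bl2=(401,275),pk=(497,262)).items(): print(k,onz('top',u,v,.068))
for k,(u,v,z) in dict(seat=(299,188,.148),crank=(345,270,.1),bed1=(257,237,.105),bed2=(430,237,.105)).items(): print(k,onz('top',u,v,z))
E
```

```text
top (np.float64(311.06778975353063), np.float64(461.87538295131264))
scene (np.float64(152.53638576436367), np.float64(319.7825818371844))
[[-0.0007 -0.4526  0.8917]
 [ 0.0011  0.8917  0.4526]
 [-1.      0.0013 -0.0001]]
a [0.4225 0.3625 0.068 ]
b [0.435  0.2443 0.068 ]
c [ 0.4193 -0.3474  0.068 ]
bl [ 0.5299 -0.3857  0.068 ]
bl2 [ 0.4362 -0.2251  0.068 ]
pk [ 0.4638 -0.4592  0.068 ]
seat [0.6354 0.0162 0.148 ]
crank [ 0.4456 -0.089   0.1   ]
bed1 [0.5285 0.1196 0.105 ]
bed2 [ 0.5209 -0.2936  0.105 ]
```

Call:
apply_moves([
  {"dx": 23, "dy": 50, "dz": 0},
  {"dx": 23, "dy": 50, "dz": 0},
  {"dx": 23, "dy": 50, "dz": 0},
  {"dx": 23, "dy": 50, "dz": 0},
  {"dx": 22, "dy": 52, "dz": 0},
])

```text
invalid input at $.commands[0]: expected keys dx, dy, dz, spin, hand
```

Run:
```python
from h import *
s=save('wrist','w1');print(s['t'],s['eef_pos'],s['ee_rot']); save('top','t1')
```

```text
0.15 [ 0.30549488 -0.60174613  0.40392312] [1.66524713 1.56949904 2.13495902]
```

View pics/w1.png

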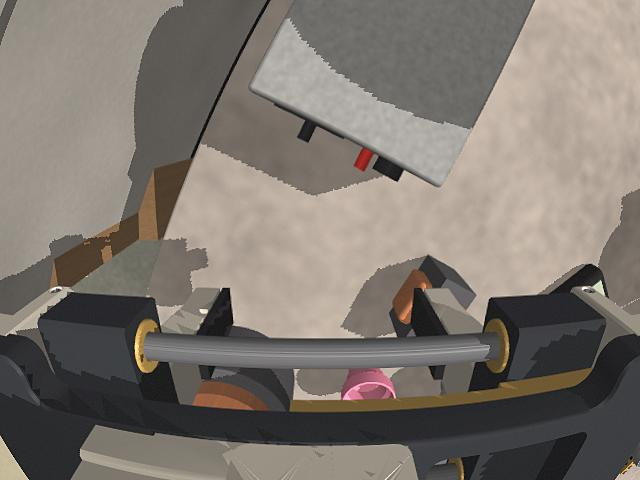

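View pics/t1.png

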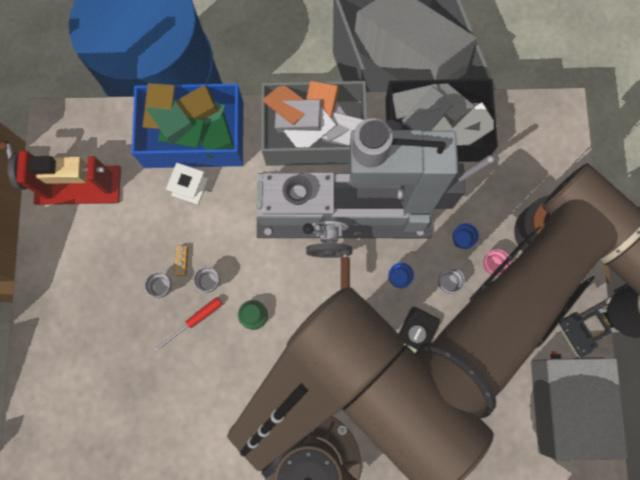

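Call:
apply_moves([
  {"dx": 23, "dy": 50, "dz": 0, "spin": 0, "hand": 0},
  {"dx": 23, "dy": 50, "dz": 0, "spin": 0, "hand": 0},
  {"dx": 23, "dy": 50, "dz": 0, "spin": 0, "hand": 0},
  {"dx": 23, "dy": 50, "dz": 0, "spin": 0, "hand": 0},
  {"dx": 22, "dy": 52, "dz": 0, "spin": 0, "hand": 0},
])

```text
t: 0.88
eef_pos: [0.42, -0.3482, 0.4048]
ee_rot: [-0.778, 1.57, -0.308]
force: [1.6, -0.3, -0.1]
width: 0.0877
```

Run:
```python
from h import *
s=save('wrist','w1');print(s['t'],s['eef_pos'],s['ee_rot']); save('top','t1')
print(proj('wrist',[.4193,-.3474,.068]))
```

```text
0.875 [ 0.42002316 -0.34824141  0.4047569 ] [-0.77798334  1.57037475 -0.30835763]
(np.float64(321.70591673891363), np.float64(219.22595450285206))
```

View pics/w1.png

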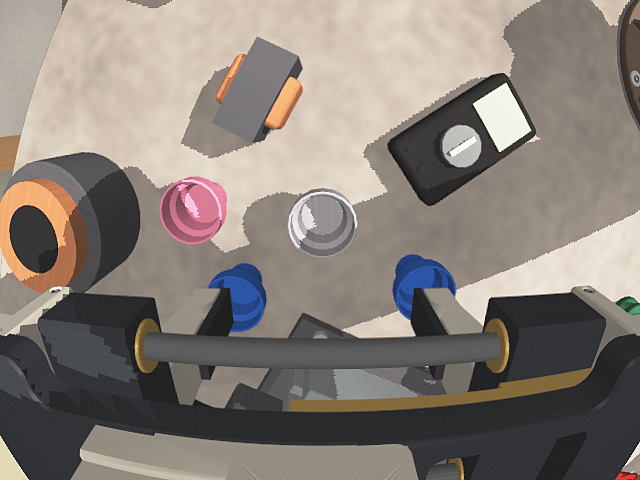

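View pics/t1.png

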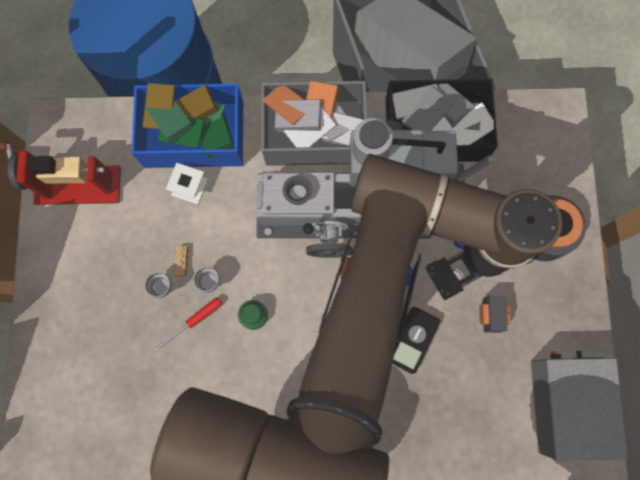

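Run:
```python
from h import *
s=status.get_state()
print(onz('wrist',322,222.5,.068)); p,r=pose(s);print(p+r@[.159,0,0], r)
im=np.load('pics/w1.npy');cv2.imwrite('pics/c1.png',cv2.resize(im[170:280,260:390],None,fx=5,fy=5,interpolation=2)[:,:,::-1])
```

```text
[ 0.42183099 -0.34580944  0.068     ]
[ 0.42117512 -0.34610126  0.24615492] [[ 1.29552227e-03 -4.56544307e-01  8.89699734e-01]
 [ 2.98113461e-04  8.89700618e-01  4.56544327e-01]
 [-9.99999116e-01 -3.26231875e-04  1.28872896e-03]]
```

View pics/c1.png

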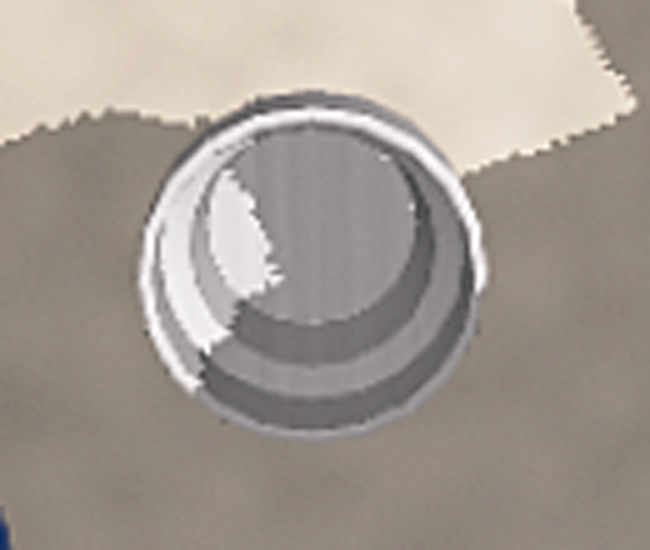

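Call:
apply_moves([
  {"dx": 1, "dy": 2, "dz": -50, "spin": 0, "hand": 0},
  {"dx": 0, "dy": 0, "dz": -50, "spin": 0, "hand": 0},
  {"dx": 0, "dy": 0, "dz": -50, "spin": 0, "hand": 0},
  {"dx": 0, "dy": 0, "dz": -30, "spin": 0, "hand": 0},
  {"dx": 0, "dy": 0, "dz": 0, "spin": 0, "hand": 0},
])

```text
t: 1.6
eef_pos: [0.4196, -0.3478, 0.2226]
ee_rot: [2.305, 1.566, 2.774]
force: [0.4, -0.4, 0.8]
width: 0.0876
```

Call:
apply_moves([
  {"dx": 0, "dy": 0, "dz": 0, "spin": 0, "hand": 0.3},
  {"dx": 0, "dy": 0, "dz": 0, "spin": 0, "hand": 0.5},
  {"dx": 0, "dy": 0, "dz": 0, "spin": 0, "hand": 0.5},
  {"dx": 0, "dy": 0, "dz": 0, "spin": 0, "hand": 0.5},
  {"dx": 0, "dy": 0, "dz": 0, "spin": 0, "hand": 0.5},
], grip_force=12)

```text
t: 2.22
eef_pos: [0.4209, -0.3479, 0.2258]
ee_rot: [-0.926, 1.569, -0.456]
force: [-0.3, 3.0, 6.8]
width: 0.0627
```

Call:
apply_moves([
  {"dx": 0, "dy": 0, "dz": 50, "spin": 0, "hand": 0.5},
  {"dx": 0, "dy": 0, "dz": 55, "spin": 0, "hand": 0.5},
  {"dx": 0, "dy": 30, "dz": 50, "spin": 0, "hand": 0.5},
  {"dx": 5, "dy": 40, "dz": 50, "spin": 10.5, "hand": 0.5},
  {"dx": 5, "dy": 50, "dz": 0, "spin": 10.5, "hand": 0.5},
])

```text
t: 2.85
eef_pos: [0.4309, -0.2284, 0.4326]
ee_rot: [-1.065, 1.563, -0.223]
force: [-0.2, -0.2, -1.2]
width: 0.0627
```

Call:
apply_moves([
  {"dx": 5, "dy": 55, "dz": 0, "spin": 10.5, "hand": 0.5},
  {"dx": 5, "dy": 55, "dz": 0, "spin": 10.5, "hand": 0.5},
  {"dx": 0, "dy": 55, "dz": 0, "spin": 10.5, "hand": 0.5},
  {"dx": 0, "dy": 55, "dz": 0, "spin": 10.5, "hand": 0.5},
  {"dx": 0, "dy": 25, "dz": 0, "spin": 0, "hand": 0.5},
])

```text
t: 3.48
eef_pos: [0.4399, 0.0183, 0.4286]
ee_rot: [-0.807, 1.57, 0.767]
force: [0.1, -0.4, -1.3]
width: 0.0626
```

Run:
```python
from h import *
s=save('wrist','w2');print(s['t'],s['eef_pos'],s['ee_rot'],s['width']); save('top','t2');save('scene','s2')
p,r=pose(s);print(r)
print(proj('wrist',[.6354,.0162,.148]))
```

```text
3.475 [0.43989704 0.01825861 0.42864513] [-0.80740149  1.56971842  0.76692912] 0.06258873286815395
[[ 7.76142677e-04 -9.99993452e-01 -3.53456462e-03]
 [ 7.47990206e-04 -3.53398416e-03  9.99993476e-01]
 [-9.99999419e-01 -7.78781433e-04  7.45242432e-04]]
(np.float64(91.2119757065328), np.float64(240.75063860343568))
```

View pics/w2.png

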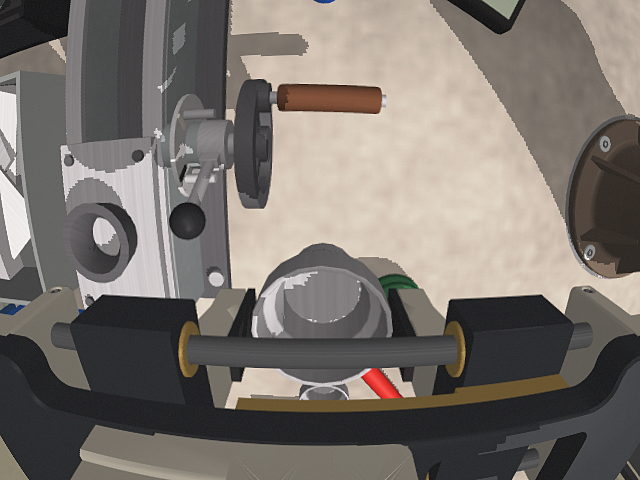

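View pics/t2.png

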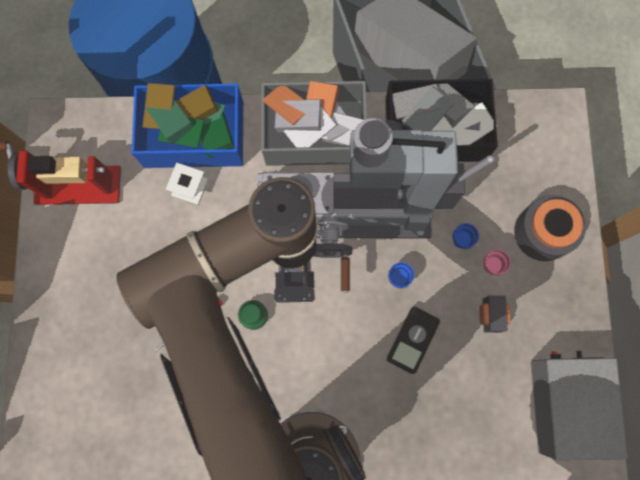

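View pics/s2.png

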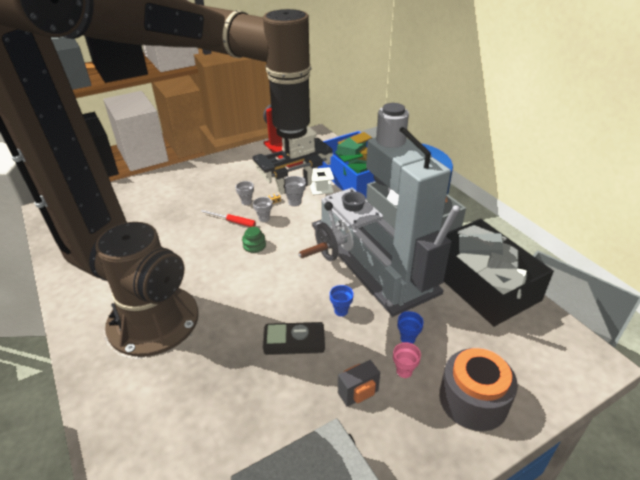

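Run:
```python
from h import *
im=cv2.imread('pics/top0.png');a=cv2.resize(im[150:250,245:375],None,fx=5,fy=5,interpolation=2);cv2.imwrite('pics/ct0.png',a)
im=cv2.imread('pics/w2.png');a=cv2.resize(im[120:320,50:250],None,fx=3,fy=3,interpolation=2);cv2.imwrite('pics/cw2.png',a)
```

```text
(no output)
```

View pics/ct0.png

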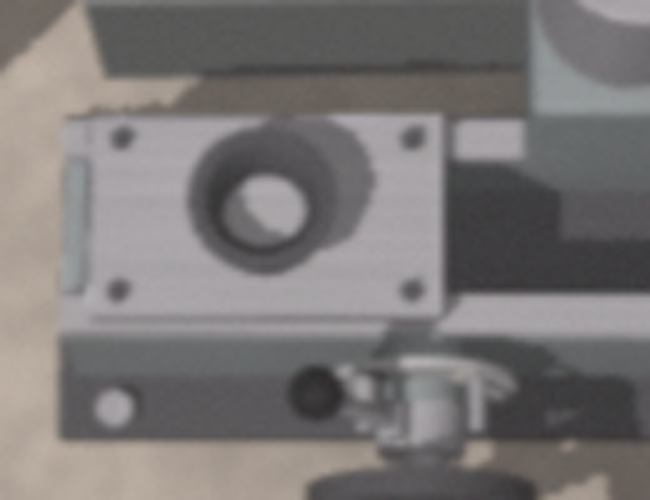

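View pics/cw2.png

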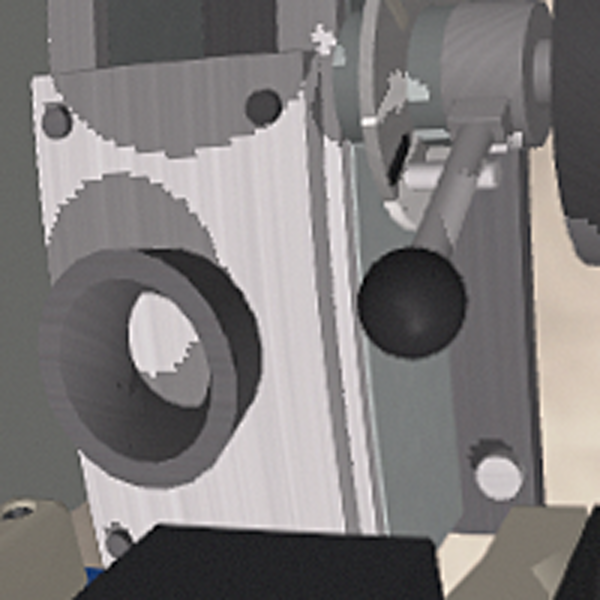

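Run:
```python
from h import *
s=status.get_state()
print(onz('top',298.3,192.6,.12),onz('top',297.4,189.8,.148),onz('wrist',96.7,242.7,.148))
sc=[(122,136),(413,137),(119,289),(411,289)]
P=[onz('top',245+a/5,150+b/5,.12) for a,b in sc];print(np.array(P))
print('knob',onz('top',245+316/5,150+392/5,.17), onz('wrist',50+412/3,120+303/3,.17))
print('knob tri',tri(('top',245+316/5,150+392/5),('wrist',50+412/3,120+303/3)))
print('crank end', tri(('top',345,288),('wrist',382,100)))
```

```text
[0.63250641 0.01921974 0.12      ] [0.63103252 0.02004208 0.148     ] [0.62973506 0.01791965 0.148     ]
[[ 0.67245984  0.08862979  0.12      ]
 [ 0.66927896 -0.05179991  0.12      ]
 [ 0.59609791  0.09003156  0.12      ]
 [ 0.59347582 -0.04945385  0.12      ]]
knob [ 0.53195122 -0.00489399  0.17      ] [ 0.53346027 -0.00503907  0.17      ]
knob tri [ 0.53193852 -0.00532095  0.17241819]
crank end [ 0.39739056 -0.08675825  0.1381888 ]
```

Call:
apply_moves([
  {"dx": 40, "dy": 0, "dz": 0, "spin": 0, "hand": 0.5},
  {"dx": 40, "dy": 1, "dz": 0, "spin": 0, "hand": 0.5},
  {"dx": 40, "dy": 0, "dz": 0, "spin": 0, "hand": 0.5},
  {"dx": 40, "dy": 0, "dz": 0, "spin": 0, "hand": 0.5},
  {"dx": 31, "dy": 0, "dz": 0, "spin": 0, "hand": 0.5},
])

```text
t: 4.25
eef_pos: [0.6329, 0.0156, 0.4277]
ee_rot: [1.896, 1.57, -2.82]
force: [-0.2, 0.1, -0.3]
width: 0.0626
```

Run:
```python
from h import *
s=save('wrist','w3');print(s['t'],s['eef_pos'],s['ee_rot'],s['width']); save('scene','s3')
p,r=pose(s); g=p+r@[.162,0,0]; print(g)
im=cv2.imread('pics/w3.png')
for a in np.linspace(0,2*np.pi,60):
    u,v=proj('wrist',g+.031*np.array([np.cos(a),np.sin(a),0]),s); cv2.circle(im,(int(u),int(v)),1,(0,255,0),-1)
cv2.imwrite('pics/w3b.png',im)
im=cv2.imread('pics/s3.png');cv2.imwrite('pics/s3c.png',cv2.resize(im[100:300,220:420],None,fx=3,fy=3,interpolation=2))
```

```text
4.25 [0.63287279 0.01560979 0.42768186] [ 1.89551227  1.56986697 -2.81998913] 0.06262547810744655
[0.63272996 0.0155622  0.26568193]
```

View pics/w3b.png

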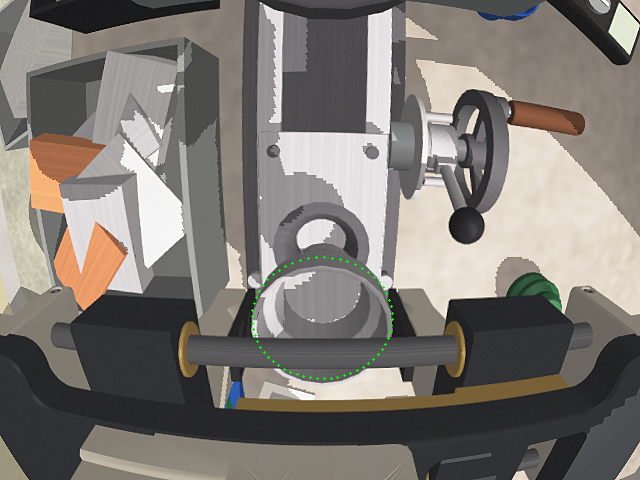

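View pics/s3c.png

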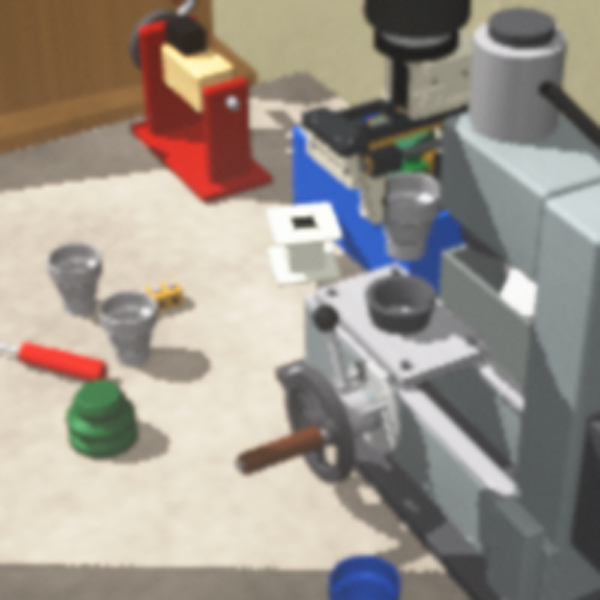

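Run:
```python
from h import *
s=status.get_state();print(s['eef_pos'])
print(proj('wrist',[.631,.019,.148]))
im=cv2.imread('pics/w3.png')
for x,y,rr,z,c in[(.631,.019,.036,.148,(0,255,0)),(.631,.019,.0275,.148,(0,0,255)),(.631,.019,.02,.136,(255,0,0))]:
  for a in np.linspace(0,2*np.pi,60):
    u,v=proj('wrist',[x+rr*np.cos(a),y+rr*np.sin(a),z],s); cv2.circle(im,(int(u),int(v)),0,c,-1)
cv2.imwrite('pics/w3c.png',cv2.resize(im[180:300,240:400],None,fx=4,fy=4,interpolation=2))
im=cv2.imread('pics/top0.png')
for x,y,rr,z,c in[(.631,.019,.036,.148,(0,255,0)),(.631,.019,.0275,.148,(0,0,255)),(.631,.019,.02,.136,(255,0,0))]:
  for a in np.linspace(0,2*np.pi,60):
    u,v=proj('top',[x+rr*np.cos(a),y+rr*np.sin(a),z],s); cv2.circle(im,(int(round(u)),int(round(v))),0,c,-1)
cv2.imwrite('pics/t0c.png',cv2.resize(im[150:230,245:355],None,fx=5,fy=5,interpolation=0))
```

```text
[0.63373164 0.01576987 0.42664555]
(np.float64(325.2121168269335), np.float64(247.38750534906947))
```

View pics/w3c.png

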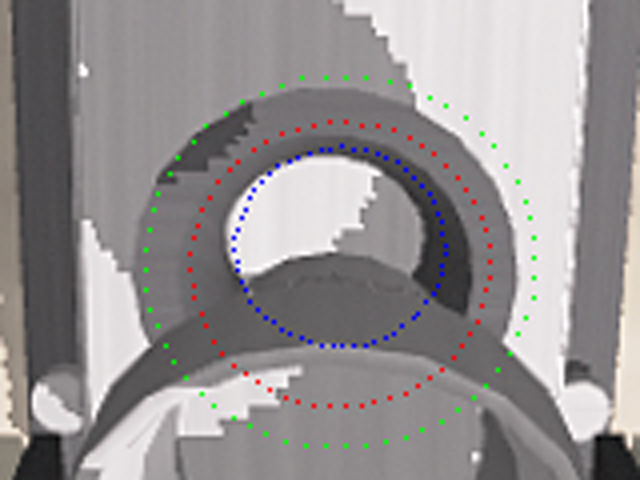

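View pics/t0c.png

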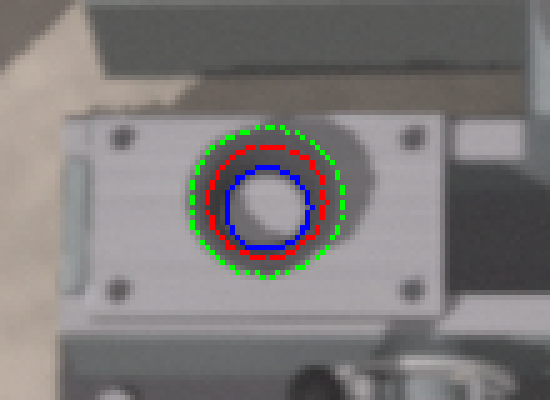

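Call:
apply_moves([
  {"dx": 0, "dy": 3.5, "dz": -15, "spin": 0, "hand": 0.5},
  {"dx": 0, "dy": 0, "dz": -20, "spin": 0, "hand": 0.5},
  {"dx": 0, "dy": 0, "dz": -15, "spin": 0, "hand": 0.5},
  {"dx": 0, "dy": 0, "dz": -3, "spin": 0, "hand": 0.5},
  {"dx": 0, "dy": 0, "dz": 0, "spin": 0, "hand": 0.5},
])

```text
t: 4.97
eef_pos: [0.6313, 0.0205, 0.3756]
ee_rot: [-1.725, 1.57, -0.155]
force: [1.2, 0.5, -0.9]
width: 0.0626
```

Run:
```python
from h import *
s=save('wrist','w4');print(s['t'],s['eef_pos'],s['ee_rot'],s['width'],s['force']); save('scene','s4')
im=cv2.imread('pics/s4.png');a=cv2.resize(im[130:250,300:420],None,fx=4,fy=4,interpolation=2)
im=cv2.imread('pics/w4.png');b=cv2.resize(im[180:300,240:400],None,fx=4,fy=4,interpolation=2)
cv2.imwrite('pics/4c.png',cv2.resize(np.hstack([a,b]),None,fx=.7,fy=.7))
```

```text
4.975 [0.6313195  0.02053949 0.37561935] [-1.72470532  1.57045645 -0.15522918] 0.06259697780070043 [ 1.18672367  0.49616965 -0.88431344]
```

View pics/4c.png

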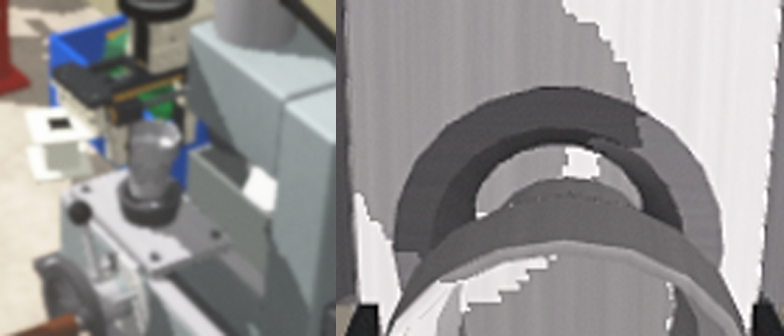

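Run:
```python
from h import *
s=status.get_state()
f=lambda x,y:(240+(x-336)/2.8,180+y/2.8)
print('grasp',s['eef_pos'])
for p in[(558,87),(470,113),(640,113),(397,220),(721,215)]: print(onz('wrist',*f(*p),.148,s))
print('foot',onz('wrist',*f(572,179),.151,s),onz('wrist',*f(512,200),.151,s),onz('wrist',*f(632,203),.151,s))
from scipy.optimize import least_squares
P=np.array([onz('wrist',*f(*p),.148,s)[:2] for p in[(558,87),(470,113),(640,113),(397,220),(721,215),(425,160),(690,150)]])
print(least_squares(lambda c:np.hypot(*(P-c).T)-.036,[.63,.02]).x)
```

```text
grasp [0.63154169 0.02062582 0.37613641]
[ 0.63346532 -0.01460098  0.148     ]
[ 0.65167765 -0.00915128  0.148     ]
[ 0.61655253 -0.00911058  0.148     ]
[0.66815425 0.01443888 0.148     ]
[0.59866316 0.01332612 0.148     ]
foot [0.63059949 0.0042283  0.151     ] [0.64311048 0.00882504 0.151     ] [0.61805849 0.00950662 0.151     ]
[0.63323529 0.02217024]
```

Run:
```python
import cv2
im=cv2.imread('pics/w4.png');cv2.imwrite('pics/4d.png',cv2.resize(im[200:280,260:380],None,fx=6,fy=6,interpolation=2))
```

```text
(no output)
```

View pics/4d.png

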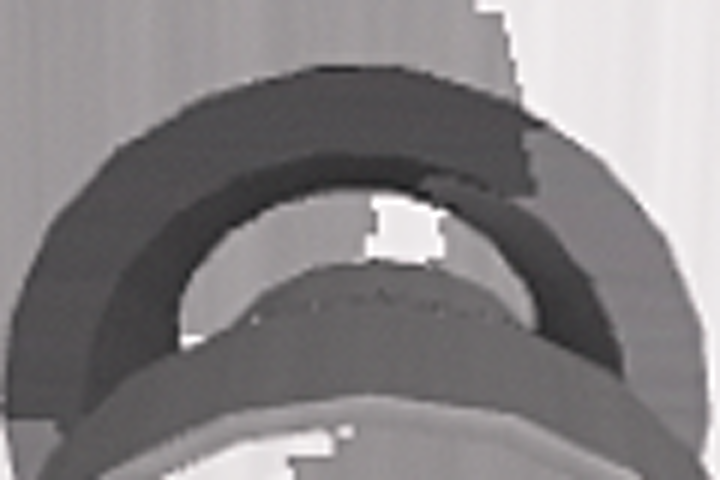

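Call:
apply_moves([
  {"dx": 2.5, "dy": -1, "dz": 0, "spin": 0, "hand": 0.5},
  {"dx": 0, "dy": 0, "dz": -12, "spin": 0, "hand": 0.5},
  {"dx": 0, "dy": 0, "dz": -8, "spin": 0, "hand": 0.5},
  {"dx": 0, "dy": 0, "dz": -5, "spin": 0, "hand": 0.5},
  {"dx": 0, "dy": 0, "dz": 0, "spin": 0, "hand": 0.5},
])

```text
t: 5.7
eef_pos: [0.6338, 0.0195, 0.3496]
ee_rot: [1.9, 1.57, -2.814]
force: [-0.1, 0.1, -0.8]
width: 0.0629
```

Call:
apply_moves([
  {"dx": 0, "dy": 0, "dz": -3, "spin": 0, "hand": 0.5},
  {"dx": 0, "dy": 0, "dz": -2, "spin": 0, "hand": 0.5},
  {"dx": 0, "dy": 0, "dz": 0, "spin": 0, "hand": 0.5},
  {"dx": 0, "dy": 0, "dz": 0, "spin": 0, "hand": 0.5},
  {"dx": 0, "dy": 0, "dz": 0, "spin": 0, "hand": 0.5},
])

```text
t: 6.32
eef_pos: [0.6339, 0.0195, 0.3459]
ee_rot: [-1.578, 1.57, -0.009]
force: [-1.8, 1.2, 6.2]
width: 0.0628
```

Call:
apply_moves([
  {"dx": 0, "dy": 0, "dz": 0, "spin": 0, "hand": 0.3},
  {"dx": 0, "dy": 0, "dz": 0, "spin": 0, "hand": 0},
  {"dx": 0, "dy": 0, "dz": 0, "spin": 0, "hand": 0},
  {"dx": 0, "dy": 0, "dz": 40, "spin": 0, "hand": 0},
  {"dx": 0, "dy": 0, "dz": 45, "spin": 0, "hand": 0},
])

```text
t: 6.95
eef_pos: [0.6339, 0.0196, 0.4302]
ee_rot: [1.852, 1.568, -2.862]
force: [0.7, -0.4, 1.8]
width: 0.0871
```

Call:
apply_moves([
  {"dx": -40, "dy": 45, "dz": 0, "spin": 0, "hand": 0},
  {"dx": -40, "dy": 45, "dz": 0, "spin": 0, "hand": 0},
  {"dx": -40, "dy": 45, "dz": 0, "spin": 0, "hand": 0},
  {"dx": -40, "dy": 45, "dz": 0, "spin": 0, "hand": 0},
  {"dx": -40, "dy": 45, "dz": -20, "spin": 0, "hand": 0},
])

```text
t: 7.58
eef_pos: [0.4334, 0.2453, 0.4117]
ee_rot: [-0.776, 1.567, 0.794]
force: [0.9, 0.4, -0.1]
width: 0.0872
```

Run:
```python
from h import *
s=save('wrist','w5');print(s['t'],s['eef_pos'],s['ee_rot'],s['width'],s['force']); save('scene','s5');save('top','t5')
p,r=pose(s);print(r)
print(proj('wrist',[.435,.2443,.068]),proj('wrist',[.4225,.3625,.068]))
```

```text
7.575 [0.43342982 0.24534579 0.4116939 ] [-0.77577699  1.56713234  0.79363797] 0.08719384296078402 [ 0.92453525  0.41162082 -0.08207892]
[[ 0.00256939 -0.99999575  0.001378  ]
 [ 0.00261208  0.00138471  0.99999563]
 [-0.99999329 -0.00256577  0.00261563]]
(np.float64(319.09397126417207), np.float64(219.98993621826256)) (np.float64(331.37941604645846), np.float64(334.27093113655883))
```

View pics/w5.png

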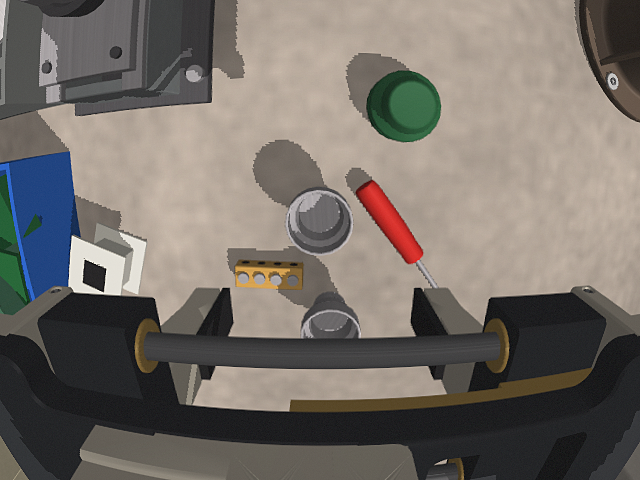

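View pics/s5.png

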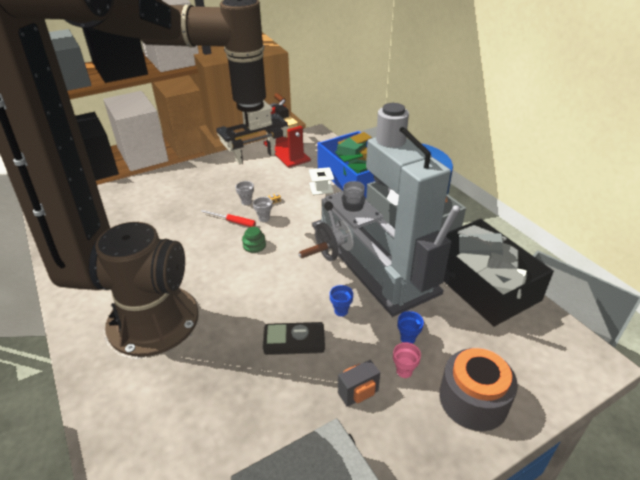

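View pics/t5.png

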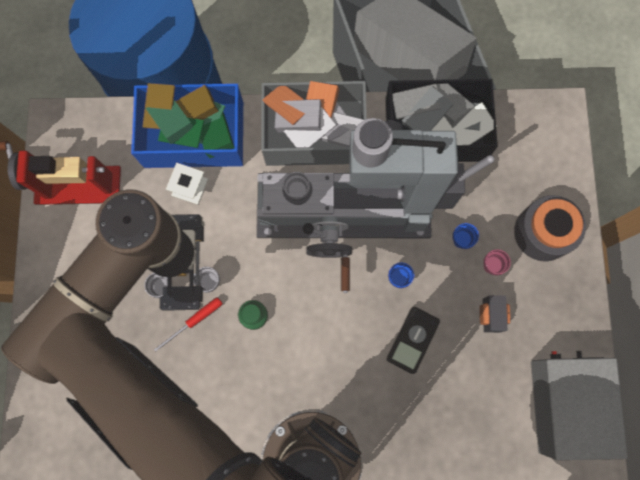

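Call:
apply_moves([
  {"dx": 0, "dy": 0, "dz": -50, "spin": 0, "hand": 0},
  {"dx": 0, "dy": 0, "dz": -50, "spin": 0, "hand": 0},
  {"dx": 0, "dy": 0, "dz": -50, "spin": 0, "hand": 0},
  {"dx": 0, "dy": 0, "dz": -37, "spin": 0, "hand": 0},
  {"dx": 0, "dy": 0, "dz": 0, "spin": 0, "hand": 0},
])

```text
t: 8.35
eef_pos: [0.4345, 0.2425, 0.2214]
ee_rot: [2.461, 1.565, -2.254]
force: [-0.5, 0.5, 0.7]
width: 0.0874
```

Call:
apply_moves([
  {"dx": 0, "dy": 0, "dz": 0, "spin": 0, "hand": 0.3},
  {"dx": 0, "dy": 0, "dz": 0, "spin": 0, "hand": 0.5},
  {"dx": 0, "dy": 0, "dz": 0, "spin": 0, "hand": 0.5},
  {"dx": 0, "dy": 0, "dz": 0, "spin": 0, "hand": 0.5},
  {"dx": 0, "dy": 0, "dz": 0, "spin": 0, "hand": 0.5},
])

```text
t: 8.98
eef_pos: [0.435, 0.2445, 0.2249]
ee_rot: [-0.864, 1.568, 0.706]
force: [0.9, -0.2, 8.3]
width: 0.0625
```

Call:
apply_moves([
  {"dx": 0, "dy": 0, "dz": 45, "spin": 0, "hand": 0.5},
  {"dx": 0, "dy": 0, "dz": 60, "spin": 0, "hand": 0.5},
  {"dx": 0, "dy": 0, "dz": 60, "spin": 0, "hand": 0.5},
  {"dx": 0, "dy": 0, "dz": 50, "spin": 0, "hand": 0.5},
  {"dx": 0, "dy": -25, "dz": 0, "spin": 0, "hand": 0.5},
])

```text
t: 9.6
eef_pos: [0.435, 0.2196, 0.4427]
ee_rot: [-0.803, 1.563, 0.768]
force: [-0.1, -0.5, -1.8]
width: 0.0622
```

Call:
apply_moves([
  {"dx": 40, "dy": -40, "dz": 0, "spin": 0, "hand": 0.5},
  {"dx": 40, "dy": -40, "dz": 0, "spin": 0, "hand": 0.5},
  {"dx": 40, "dy": -40, "dz": 0, "spin": 0, "hand": 0.5},
  {"dx": 40, "dy": -40, "dz": 0, "spin": 0, "hand": 0.5},
  {"dx": 40, "dy": -40, "dz": 0, "spin": 0, "hand": 0.5},
])

```text
t: 10.22
eef_pos: [0.6351, 0.017, 0.4373]
ee_rot: [1.545, 1.569, 3.115]
force: [0.5, 1.2, -0.5]
width: 0.0628
```

Run:
```python
from h import *
s=save('wrist','w6');print(s['t'],s['eef_pos'],s['ee_rot'],s['width'],s['force']);save('scene','s6')
im=cv2.imread('pics/s6.png');a=cv2.resize(im[100:250,280:430],None,fx=4,fy=4,interpolation=2)
cv2.imwrite('pics/s6c.png',a)
```

```text
10.225 [0.63507679 0.01698117 0.43731536] [1.54545111 1.56885752 3.11459855] 0.06279731267724539 [ 0.50500366  1.23702254 -0.47297321]
```

View pics/w6.png

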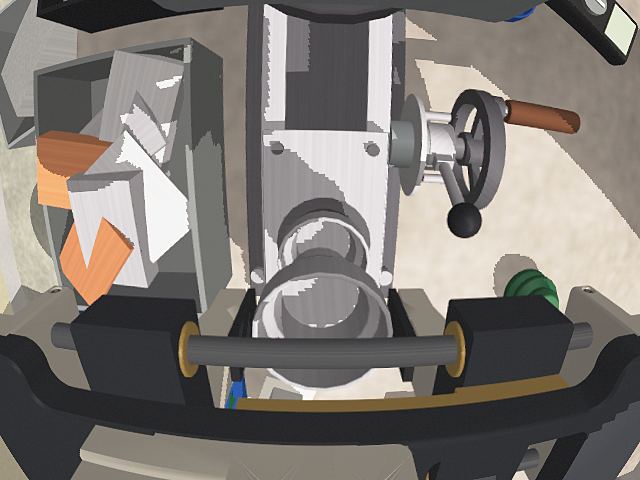

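View pics/s6c.png

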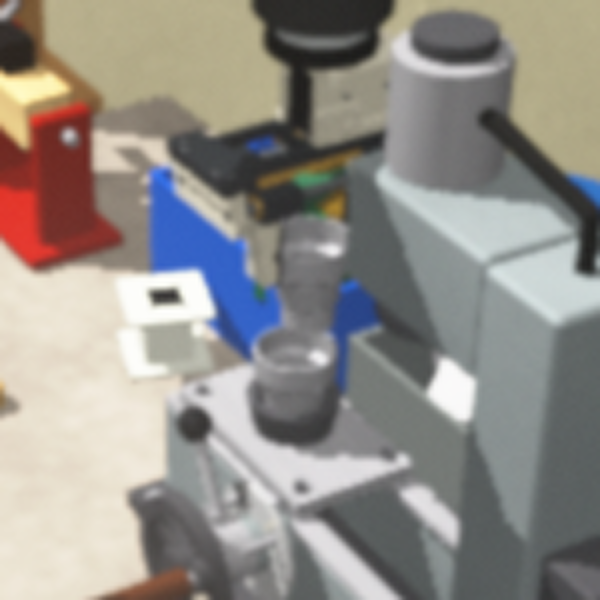

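Call:
apply_moves([
  {"dx": 0, "dy": 0, "dz": -20, "spin": 0, "hand": 0.5},
  {"dx": 0, "dy": 0, "dz": -20, "spin": 0, "hand": 0.5},
  {"dx": 0, "dy": 0, "dz": -15, "spin": 0, "hand": 0.5},
  {"dx": 0, "dy": 0, "dz": -9, "spin": 0, "hand": 0.5},
  {"dx": 0, "dy": 0, "dz": 0, "spin": 0, "hand": 0.5},
])

```text
t: 10.95
eef_pos: [0.6343, 0.0189, 0.374]
ee_rot: [1.881, 1.57, -2.833]
force: [0.2, -0.1, -1.3]
width: 0.0628
```

Call:
apply_moves([
  {"dx": 0, "dy": 0, "dz": -3, "spin": 0, "hand": 0.5},
  {"dx": 0, "dy": 0, "dz": -2, "spin": 0, "hand": 0.5},
  {"dx": 0, "dy": 0, "dz": -1, "spin": 0, "hand": 0.5},
  {"dx": 0, "dy": 0, "dz": 0, "spin": 0, "hand": 0.5},
  {"dx": 0, "dy": 0, "dz": 0, "spin": 0, "hand": 0.5},
])

```text
t: 11.58
eef_pos: [0.6344, 0.0188, 0.3691]
ee_rot: [-2.153, 1.571, -0.584]
force: [-3.3, -1.0, 4.8]
width: 0.0626
```

Call:
apply_moves([
  {"dx": 0, "dy": 0, "dz": 0, "spin": 0, "hand": 0.3},
  {"dx": 0, "dy": 0, "dz": 0, "spin": 0, "hand": 0},
  {"dx": 0, "dy": 0, "dz": 0, "spin": 0, "hand": 0},
  {"dx": 0, "dy": 0, "dz": 35, "spin": 0, "hand": 0},
  {"dx": 0, "dy": 0, "dz": 35, "spin": 0, "hand": 0},
])

```text
t: 12.2
eef_pos: [0.6347, 0.019, 0.4388]
ee_rot: [1.853, 1.57, -2.861]
force: [0.3, 0.1, 0.2]
width: 0.0872
```

Call:
apply_moves([
  {"dx": -30, "dy": 50, "dz": 0, "spin": 0, "hand": 0},
  {"dx": -30, "dy": 50, "dz": 0, "spin": 0, "hand": 0},
  {"dx": -30, "dy": 50, "dz": 0, "spin": 0, "hand": 0},
  {"dx": -30, "dy": 50, "dz": 0, "spin": 0, "hand": 0},
  {"dx": -30, "dy": 50, "dz": 0, "spin": 0, "hand": 0},
])

```text
t: 12.82
eef_pos: [0.4834, 0.2705, 0.4387]
ee_rot: [-0.599, 1.57, 0.97]
force: [0.6, 1.4, -0.7]
width: 0.0878
```

Call:
apply_moves([
  {"dx": -30, "dy": 45, "dz": 0, "spin": 0, "hand": 0},
  {"dx": -32, "dy": 48, "dz": 0, "spin": 0, "hand": 0},
  {"dx": 0, "dy": 0, "dz": 0, "spin": 0, "hand": 0},
  {"dx": 0, "dy": 0, "dz": 0, "spin": 0, "hand": 0},
  {"dx": 0, "dy": 0, "dz": 0, "spin": 0, "hand": 0},
])

```text
t: 13.45
eef_pos: [0.423, 0.3612, 0.4385]
ee_rot: [2.939, 1.571, -1.776]
force: [-0.3, -0.2, -0.1]
width: 0.0879
```

Run:
```python
from h import *
s=save('wrist','w7');print(s['t'],s['eef_pos'],s['ee_rot'],s['width'],s['force']); save('scene','s7')
print(proj('wrist',[.4225,.3625,.068],s))
im=cv2.imread('pics/s7.png');a=cv2.resize(im[100:250,280:430],None,fx=4,fy=4,interpolation=2)
cv2.imwrite('pics/s7c.png',a)
```

```text
13.45 [0.42304345 0.3611917  0.43854988] [ 2.93923842  1.57077109 -1.7757879 ] 0.08790649430697837 [-0.26329435 -0.19751493 -0.12095672]
(np.float64(322.60839256175706), np.float64(215.27196190896166))
```

View pics/w7.png

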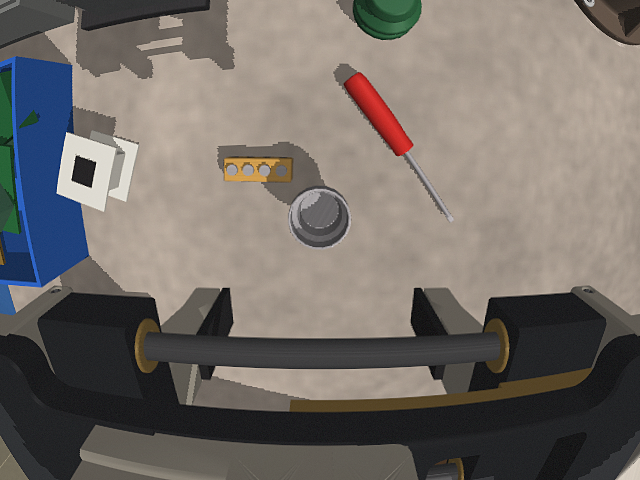

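View pics/s7c.png

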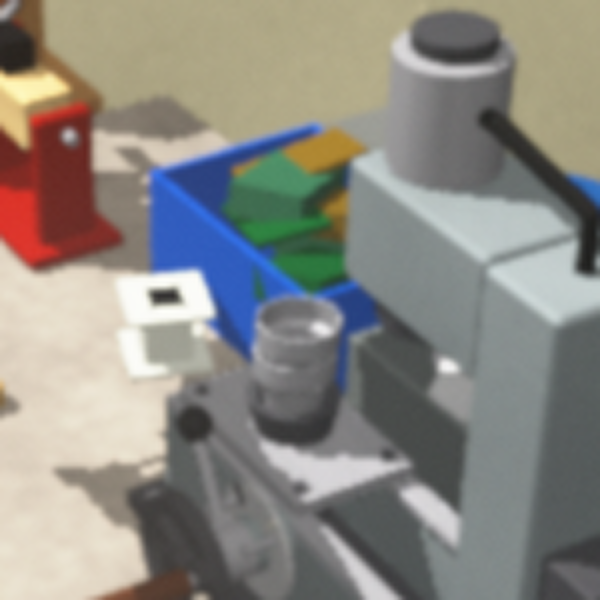

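Call:
apply_moves([
  {"dx": 1, "dy": 1, "dz": -55, "spin": 0, "hand": 0},
  {"dx": 0, "dy": 0, "dz": -60, "spin": 0, "hand": 0},
  {"dx": 0, "dy": 0, "dz": -60, "spin": 0, "hand": 0},
  {"dx": 0, "dy": 0, "dz": -38, "spin": 0, "hand": 0},
  {"dx": 0, "dy": 0, "dz": 0, "spin": 0, "hand": 0},
])

```text
t: 14.18
eef_pos: [0.4234, 0.3613, 0.223]
ee_rot: [2.593, 1.565, -2.122]
force: [-0.6, -0.4, 0.7]
width: 0.0875
```

Call:
apply_moves([
  {"dx": 0, "dy": 0, "dz": 0, "spin": 0, "hand": 0.3},
  {"dx": 0, "dy": 0, "dz": 0, "spin": 0, "hand": 0.5},
  {"dx": 0, "dy": 0, "dz": 0, "spin": 0, "hand": 0.5},
  {"dx": 0, "dy": 0, "dz": 0, "spin": 0, "hand": 0.5},
  {"dx": 0, "dy": 0, "dz": 0, "spin": 0, "hand": 0.5},
])

```text
t: 14.8
eef_pos: [0.4239, 0.3635, 0.2271]
ee_rot: [-0.716, 1.568, 0.854]
force: [0.0, -0.5, 7.1]
width: 0.0622
```

Call:
apply_moves([
  {"dx": 0, "dy": 0, "dz": 45, "spin": 0, "hand": 0.5},
  {"dx": 0, "dy": 0, "dz": 60, "spin": 0, "hand": 0.5},
  {"dx": 0, "dy": 0, "dz": 60, "spin": 0, "hand": 0.5},
  {"dx": 0, "dy": 0, "dz": 60, "spin": 0, "hand": 0.5},
  {"dx": 1, "dy": -4, "dz": 15, "spin": 0, "hand": 0.5},
])

```text
t: 15.42
eef_pos: [0.4246, 0.359, 0.4704]
ee_rot: [-0.629, 1.564, 0.941]
force: [-0.2, 0.6, -1.8]
width: 0.0625
```

Call:
apply_moves([
  {"dx": 30, "dy": -50, "dz": 0, "spin": 0, "hand": 0.5},
  {"dx": 30, "dy": -50, "dz": 0, "spin": 0, "hand": 0.5},
  {"dx": 30, "dy": -50, "dz": 0, "spin": 0, "hand": 0.5},
  {"dx": 30, "dy": -50, "dz": 0, "spin": 0, "hand": 0.5},
  {"dx": 30, "dy": -50, "dz": 0, "spin": 0, "hand": 0.5},
])

```text
t: 16.05
eef_pos: [0.5748, 0.1071, 0.4649]
ee_rot: [1.606, 1.57, -3.107]
force: [-0.2, 1.0, -0.2]
width: 0.0624
```

Call:
apply_moves([
  {"dx": 30, "dy": -45, "dz": 0, "spin": 0, "hand": 0.5},
  {"dx": 30, "dy": -45, "dz": 0, "spin": 0, "hand": 0.5},
  {"dx": 0, "dy": 0, "dz": 0, "spin": 0, "hand": 0.5},
  {"dx": 0, "dy": 0, "dz": 0, "spin": 0, "hand": 0.5},
  {"dx": 0, "dy": 0, "dz": 0, "spin": 0, "hand": 0.5},
])

```text
t: 16.68
eef_pos: [0.634, 0.0198, 0.4656]
ee_rot: [0.839, 1.57, 2.409]
force: [0.1, 0.6, -0.5]
width: 0.0621
```

Run:
```python
from h import *
s=save('wrist','w8');print(s['t'],s['eef_pos'],s['ee_rot'],s['width'],s['force'])
```

```text
16.675 [0.63400158 0.01977146 0.46555196] [0.83861859 1.57048127 2.40911522] 0.062073163671416944 [ 0.07558086  0.63104308 -0.47668972]
```

View pics/w8.png

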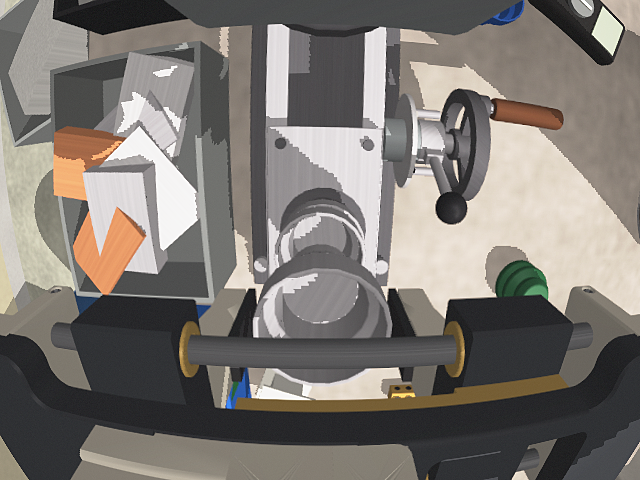

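Call:
apply_moves([
  {"dx": 0.5, "dy": 0, "dz": -20, "spin": 0, "hand": 0.5},
  {"dx": 0, "dy": 0, "dz": -20, "spin": 0, "hand": 0.5},
  {"dx": 0, "dy": 0, "dz": -17, "spin": 0, "hand": 0.5},
  {"dx": 0, "dy": 0, "dz": -10, "spin": 0, "hand": 0.5},
  {"dx": 0, "dy": 0, "dz": 0, "spin": 0, "hand": 0.5},
])

```text
t: 17.35
eef_pos: [0.6349, 0.0192, 0.3981]
ee_rot: [1.882, 1.57, -2.831]
force: [0.2, -0.0, -2.0]
width: 0.0621
```

Call:
apply_moves([
  {"dx": 0, "dy": 0, "dz": -3, "spin": 0, "hand": 0.5},
  {"dx": 0, "dy": 0, "dz": -2, "spin": 0, "hand": 0.5},
  {"dx": 0, "dy": 0, "dz": 0, "spin": 0, "hand": 0.5},
  {"dx": 0, "dy": 0, "dz": 0, "spin": 0, "hand": 0.5},
  {"dx": 0, "dy": 0, "dz": 0, "spin": 0, "hand": 0.5},
])

```text
t: 17.98
eef_pos: [0.6352, 0.0187, 0.3951]
ee_rot: [-1.605, 1.569, -0.035]
force: [-1.4, 0.2, 5.9]
width: 0.062
```

Call:
apply_moves([
  {"dx": 0, "dy": 0, "dz": 0, "spin": 0, "hand": 0.3},
  {"dx": 0, "dy": 0, "dz": 0, "spin": 0, "hand": 0},
  {"dx": 0, "dy": 0, "dz": 0, "spin": 0, "hand": 0},
  {"dx": 0, "dy": 0, "dz": 35, "spin": 0, "hand": 0},
  {"dx": 0, "dy": 0, "dz": 35, "spin": 0, "hand": 0},
])

```text
t: 18.6
eef_pos: [0.635, 0.0189, 0.4639]
ee_rot: [1.917, 1.569, -2.797]
force: [1.3, -0.6, 0.5]
width: 0.0872
```

Call:
apply_moves([
  {"dx": -40, "dy": -10, "dz": 0, "spin": 0, "hand": 0},
  {"dx": -40, "dy": -10, "dz": 0, "spin": 0, "hand": 0},
  {"dx": -40, "dy": -20, "dz": 0, "spin": 0, "hand": 0},
  {"dx": -40, "dy": -30, "dz": 0, "spin": 0, "hand": 0},
  {"dx": -30, "dy": -36, "dz": 0, "spin": 0, "hand": 0},
])

```text
t: 19.23
eef_pos: [0.4433, -0.0877, 0.4638]
ee_rot: [-1.14, 1.57, 0.43]
force: [0.0, -1.2, 0.2]
width: 0.0877
```

Run:
```python
from h import *
s=save('wrist','w9');print(s['t'],s['eef_pos'],s['q'],s['width'],s['force']);save('scene','s9')
im=cv2.imread('pics/s9.png');a=cv2.resize(im[150:300,280:430],None,fx=4,fy=4,interpolation=2)
cv2.imwrite('pics/s9c.png',a)
```

```text
19.225 [ 0.44333837 -0.08767419  0.4637565 ] [ 2.43003079e-01 -5.68917204e-02 -3.53959762e-01 -1.37367000e-04
 -1.27303570e+00 -2.43239599e-01] 0.08767640621312091 [ 0.0493532  -1.16098717  0.17588467]
```

View pics/w9.png

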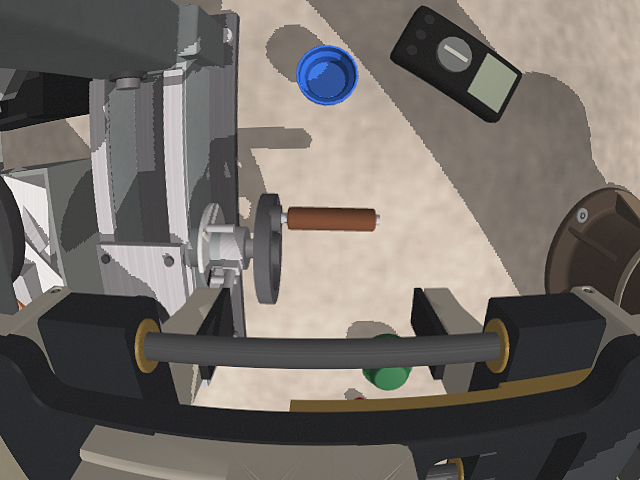

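View pics/s9c.png

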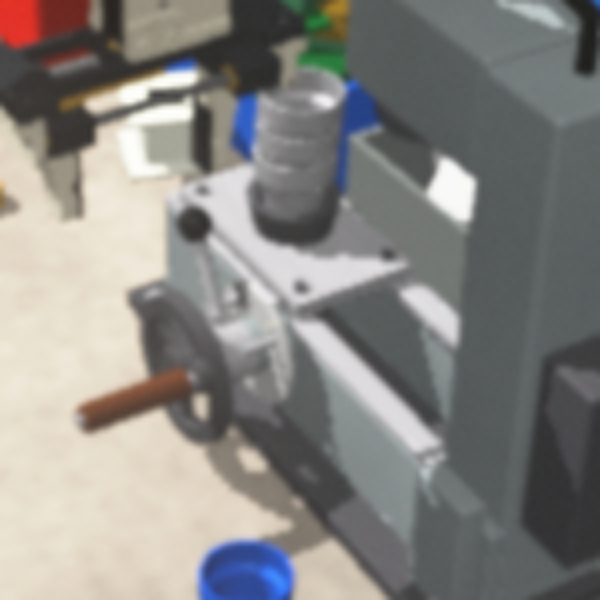

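```bash
python3 - <<'E'
from h import *
s=status.get_state();print(s['eef_pos'])
# wrist end points with s
def tri2(a,b):
    A=np.zeros((3,3));B=np.zeros(3)
    for o in (a,b):
        e,d=ray(*o);M=np.eye(3)-np.outer(d,d);A+=M;B+=M@e
    p=np.linalg.solve(A,B);return p,[proj(*( (o[0],p)+((s,) if o[0]=='wrist' else ()))) for o in(a,b)]
print('near',tri2(('wrist',376,220,s),('scene',280+88/4,150+420/4)))
print('far',tri2(('wrist',290,218,s),('scene',280+188/4,150+381/4)))
print('near t',tri2(('wrist',376,220,s),('top',345,287)))
print('knob',tri2(('wrist',0,0,s),('top',308,228)) and 0)
E
python3 - <<'E'
import cv2
im=cv2.imread('pics/t5.png');a=cv2.resize(im[200:310,290:390],None,fx=5,fy=5,interpolation=2)
im=cv2.imread('pics/s9.png');b=cv2.resize(im[210:290,290:370],None,fx=6,fy=6,interpolation=2)
cv2.imwrite('pics/k1.png',a);cv2.imwrite('pics/k2.png',b)
E
```

```text
[ 0.4421848  -0.0891342   0.46422831]
near (array([ 0.39591301, -0.09134026,  0.11747079]), [(np.float64(373.3071848843876), np.float64(217.48864867804423)), (np.float64(300.7997309152702), np.float64(254.60025138767992))])
far (array([ 0.47355998, -0.09219738,  0.11713477]), [(np.float64(287.88243798059995), np.float64(216.60883410539762)), (np.float64(326.15253169335364), np.float64(245.18122416021177))])
near t (array([ 0.39799411, -0.08971214,  0.13118373]), [(np.float64(372.95887610264987), np.float64(223.03648664033764)), (np.float64(346.18555506178717), np.float64(288.13194137651396))])
knob 0
```

View pics/k1.png

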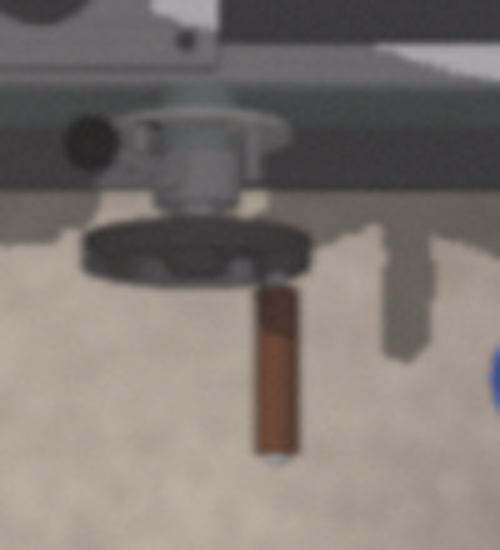

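View pics/k2.png

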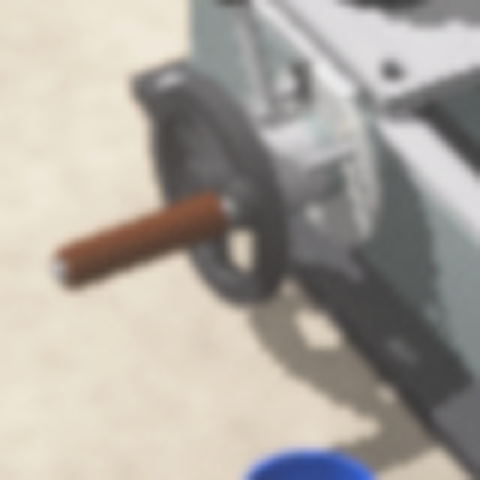

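Call:
apply_moves([
  {"dx": -11, "dy": -3, "dz": 0, "spin": -10.1, "hand": 0},
  {"dx": 0, "dy": 0, "dz": 0, "spin": -10.1, "hand": 0},
  {"dx": 0, "dy": 0, "dz": 0, "spin": -10.1, "hand": 0},
  {"dx": 0, "dy": 0, "dz": 0, "spin": -10.1, "hand": 0},
  {"dx": 0, "dy": 0, "dz": 0, "spin": -10.1, "hand": 0},
])

```text
t: 19.95
eef_pos: [0.4343, -0.0899, 0.4635]
ee_rot: [1.057, 1.571, 1.739]
force: [-0.3, -0.7, -0.0]
width: 0.0878
```

Call:
apply_moves([
  {"dx": 0, "dy": 0, "dz": -10, "spin": -10.1, "hand": 0},
  {"dx": 0, "dy": 0, "dz": -30, "spin": -10.1, "hand": 0},
  {"dx": 0, "dy": 0, "dz": -30, "spin": -10.1, "hand": 0},
  {"dx": 0, "dy": 0, "dz": -30, "spin": -10.1, "hand": 0},
  {"dx": 0, "dy": 0, "dz": 0, "spin": 0, "hand": 0},
])

```text
t: 20.58
eef_pos: [0.4336, -0.09, 0.3619]
ee_rot: [-2.971, 1.566, -2.987]
force: [-0.1, -0.4, 0.9]
width: 0.0872
```

Run:
```python
from h import *
s=save('wrist','w10');print(s['t'],s['eef_pos'],s['q'],s['width'],s['force']);p,r=pose(s);print(r)
save('scene','s10')
```

```text
20.575 [ 0.43356924 -0.09002142  0.36189558] [ 2.43054778e-01  4.20142967e-03 -5.36130563e-01 -4.53583754e-04
 -1.03485207e+00 -1.82981213e+00] 0.08724913053429104 [-0.12547845 -0.39808075  0.87201691]
[[-4.35256872e-03  1.61911686e-02  9.99859441e-01]
 [-6.77454078e-04  9.99868635e-01 -1.61942666e-02]
 [-9.99990298e-01 -7.47845514e-04 -4.34102817e-03]]
```

View pics/w10.png

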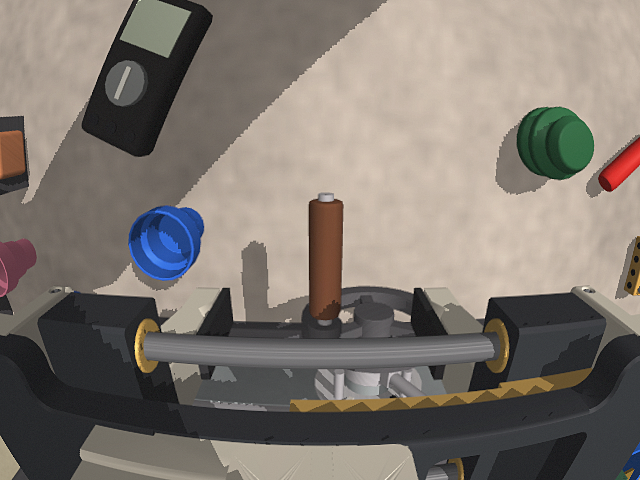

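Call:
apply_moves([
  {"dx": 0, "dy": 2, "dz": -30, "spin": 0, "hand": 0},
  {"dx": 0, "dy": 0, "dz": -30, "spin": 0, "hand": 0},
  {"dx": 0, "dy": 0, "dz": -20, "spin": 0, "hand": 0},
  {"dx": 0, "dy": 0, "dz": -9, "spin": 0, "hand": 0},
  {"dx": 0, "dy": 0, "dz": 0, "spin": 0, "hand": 0.3},
])

```text
t: 21.3
eef_pos: [0.4345, -0.088, 0.2752]
ee_rot: [-0.098, 1.57, -0.114]
force: [0.4, -0.7, -0.3]
width: 0.082
```

Call:
apply_moves([
  {"dx": 0, "dy": 0, "dz": 0, "spin": 0, "hand": 0.5},
  {"dx": 0, "dy": 0, "dz": 0, "spin": 0, "hand": 0.7},
  {"dx": 0, "dy": 0, "dz": 0, "spin": 0, "hand": 1},
  {"dx": 0, "dy": 0, "dz": 0, "spin": 0, "hand": 1},
  {"dx": 0, "dy": 0, "dz": 0, "spin": 0, "hand": 1},
], grip_force=20)

```text
t: 21.92
eef_pos: [0.434, -0.0881, 0.2746]
ee_rot: [1.542, 1.571, 1.525]
force: [0.5, 0.0, 1.2]
width: 0.0334
```

Run:
```python
from h import *
s=save('wrist','w11');print(s['t'],s['eef_pos'],s['q'],s['width'],s['force'])
save('scene','s11'); save('top','t11')
im=cv2.imread('pics/s11.png');cv2.imwrite('pics/s11c.png',cv2.resize(im[150:300,240:430],None,fx=4,fy=4,interpolation=2))
```

```text
21.925 [ 0.43399594 -0.08811364  0.27464931] [ 2.47622316e-01  1.09634419e-01 -6.58767583e-01 -1.26944836e-05
 -8.02391567e-01 -1.83557119e+00] 0.03336822118660952 [0.49546658 0.00295728 1.15237041]
```

View pics/w11.png

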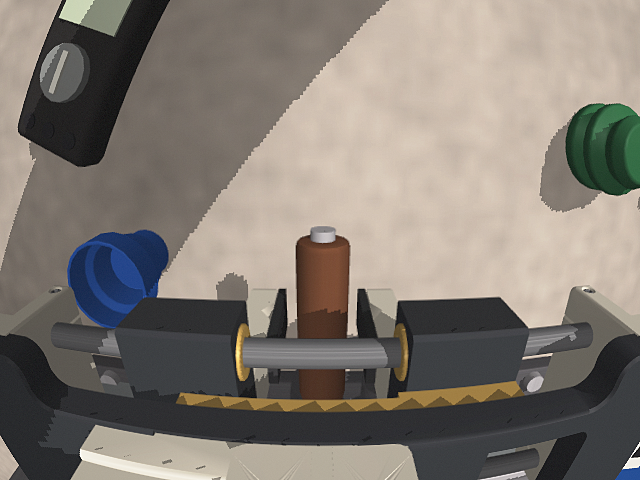

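View pics/s11c.png

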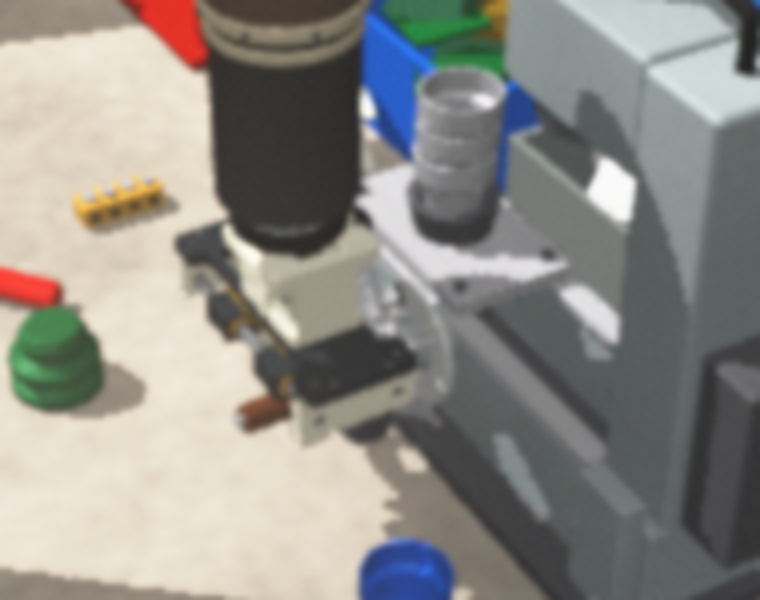

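Fingers still closing (33 mm). One more wait, then wind.

Call:
apply_moves([
  {"dx": 0, "dy": 0, "dz": 0, "spin": 0, "hand": 1},
  {"dx": 0, "dy": 0, "dz": 0, "spin": 0, "hand": 1},
  {"dx": 0, "dy": 0, "dz": 0, "spin": 0, "hand": 1},
  {"dx": 0, "dy": 0, "dz": 0, "spin": 0, "hand": 1},
  {"dx": 0, "dy": 0, "dz": 0, "spin": 0, "hand": 1},
])

```text
t: 22.7
eef_pos: [0.434, -0.088, 0.2746]
ee_rot: [1.548, 1.571, 1.53]
force: [-0.8, 2.4, -1.0]
width: 0.0213
```

```bash
cat > tab.py <<'E'
import sys,numpy as np
q0,d,n=float(sys.argv[1]),float(sys.argv[2]),int(sys.argv[3])
Y=lambda q:-45*np.sin(q); Z=lambda q:45*np.cos(q)
ay=az=0
for i in range(n):
    q=q0+d*(i+1); dy=round(Y(q)-Y(q0)-ay,1);dz=round(Z(q)-Z(q0)-az,1);ay+=dy;az+=dz
    print(f"q={q:.2f} dx {dy*.0208:.1f} dy {dy:.1f} dz {dz:.1f}", '---' if i%5==4 else '')
E
python3 tab.py 1.0 0.2 10
```

```text
q=1.20 dx -0.1 dy -4.1 dz -8.0 
q=1.40 dx -0.0 dy -2.4 dz -8.7 
q=1.60 dx -0.0 dy -0.6 dz -8.9 
q=1.80 dx 0.0 dy 1.1 dz -8.9 
q=2.00 dx 0.1 dy 2.9 dz -8.5 ---
q=2.20 dx 0.1 dy 4.6 dz -7.8 
q=2.40 dx 0.1 dy 6.0 dz -6.7 
q=2.60 dx 0.1 dy 7.2 dz -5.4 
q=2.80 dx 0.2 dy 8.1 dz -3.8 
q=3.00 dx 0.2 dy 8.7 dz -2.2 ---
```

Call:
apply_moves([
  {"dx": -0.1, "dy": -4.1, "dz": -8.0, "spin": 0, "hand": 1},
  {"dx": 0, "dy": -2.4, "dz": -8.7, "spin": 0, "hand": 1},
  {"dx": 0, "dy": -0.6, "dz": -8.9, "spin": 0, "hand": 1},
  {"dx": 0, "dy": 1.1, "dz": -8.9, "spin": 0, "hand": 1},
  {"dx": 0.1, "dy": 2.9, "dz": -8.5, "spin": 0, "hand": 1},
])

```text
t: 23.32
eef_pos: [0.434, -0.0909, 0.2313]
ee_rot: [1.389, 1.57, 1.371]
force: [-5.2, 13.4, 10.4]
width: 0.0215
```

Call:
apply_moves([
  {"dx": 0.1, "dy": 4.6, "dz": -7.8, "spin": 0, "hand": 1},
  {"dx": 0.1, "dy": 6.0, "dz": -6.7, "spin": 0, "hand": 1},
  {"dx": 0.1, "dy": 7.2, "dz": -5.4, "spin": 0, "hand": 1},
  {"dx": 0.2, "dy": 8.1, "dz": -3.8, "spin": 0, "hand": 1},
  {"dx": 0.2, "dy": 8.7, "dz": -2.2, "spin": 0, "hand": 1},
])

```text
t: 23.95
eef_pos: [0.4348, -0.0568, 0.206]
ee_rot: [-1.787, 1.57, -1.803]
force: [-3.8, -2.2, 15.2]
width: 0.0211
```

```bash
python3 tab.py 3.0 0.25 5
```

```text
q=3.25 dx 0.2 dy 11.2 dz -0.2 
q=3.50 dx 0.2 dy 10.9 dz 2.6 
q=3.75 dx 0.2 dy 10.0 dz 5.2 
q=4.00 dx 0.2 dy 8.3 dz 7.5 
q=4.25 dx 0.1 dy 6.2 dz 9.4 ---
```

Call:
apply_moves([
  {"dx": 0, "dy": 0, "dz": 1.5, "spin": 0, "hand": 1},
  {"dx": 0, "dy": 0, "dz": 0, "spin": 0, "hand": 1},
  {"dx": 0, "dy": 0, "dz": 0, "spin": 0, "hand": 1},
  {"dx": 0, "dy": 0, "dz": 0, "spin": 0, "hand": 1},
  {"dx": 0, "dy": 0, "dz": 0, "spin": 0, "hand": 1},
])

```text
t: 24.58
eef_pos: [0.4346, -0.0569, 0.2066]
ee_rot: [-2.925, 1.57, -2.942]
force: [5.6, 0.4, -20.5]
width: 0.0213
```

Call:
apply_moves([
  {"dx": 0.0, "dy": 11.2, "dz": -1.0, "spin": 0, "hand": 1},
  {"dx": 0.2, "dy": 10.9, "dz": 2.6, "spin": 0, "hand": 1},
  {"dx": 0.2, "dy": 10.0, "dz": 5.2, "spin": 0, "hand": 1},
  {"dx": 0.2, "dy": 8.3, "dz": 7.5, "spin": 0, "hand": 1},
  {"dx": 0.1, "dy": 6.2, "dz": 9.4, "spin": 0, "hand": 1},
])

```text
t: 25.2
eef_pos: [0.4355, -0.0093, 0.2315]
ee_rot: [1.003, 1.57, 0.986]
force: [2.5, -0.0, -5.1]
width: 0.0214
```

```bash
python3 tab.py 4.25 0.25 50
```

```text
q=4.50 dx 0.1 dy 3.7 dz 10.6 
q=4.75 dx 0.0 dy 1.0 dz 11.2 
q=5.00 dx -0.0 dy -1.8 dz 11.0 
q=5.25 dx -0.1 dy -4.5 dz 10.3 
q=5.50 dx -0.1 dy -6.9 dz 8.9 ---
q=5.75 dx -0.2 dy -8.9 dz 6.8 
q=6.00 dx -0.2 dy -10.3 dz 4.5 
q=6.25 dx -0.2 dy -11.1 dz 1.7 
q=6.50 dx -0.2 dy -11.2 dz -1.0 
q=6.75 dx -0.2 dy -10.5 dz -3.7 ---
q=7.00 dx -0.2 dy -9.3 dz -6.3 
q=7.25 dx -0.2 dy -7.5 dz -8.4 
q=7.50 dx -0.1 dy -5.2 dz -9.9 
q=7.75 dx -0.1 dy -2.5 dz -11.0 
q=8.00 dx 0.0 dy 0.2 dz -11.2 ---
q=8.25 dx 0.1 dy 3.0 dz -10.8 
q=8.50 dx 0.1 dy 5.6 dz -9.7 
q=8.75 dx 0.2 dy 7.8 dz -8.1 
q=9.00 dx 0.2 dy 9.6 dz -5.8 
q=9.25 dx 0.2 dy 10.7 dz -3.3 ---
q=9.50 dx 0.2 dy 11.2 dz -0.6 
q=9.75 dx 0.2 dy 11.0 dz 2.2 
q=10.00 dx 0.2 dy 10.1 dz 4.9 
q=10.25 dx 0.2 dy 8.6 dz 7.2 
q=10.50 dx 0.1 dy 6.5 dz 9.2 ---
q=10.75 dx 0.1 dy 4.1 dz 10.4 
q=11.00 dx 0.0 dy 1.3 dz 11.2 
q=11.25 dx -0.0 dy -1.4 dz 11.1 
q=11.50 dx -0.1 dy -4.2 dz 10.4 
q=11.75 dx -0.1 dy -6.6 dz 9.1 ---
q=12.00 dx -0.2 dy -8.6 dz 7.1 
q=12.25 dx -0.2 dy -10.2 dz 4.8 
q=12.50 dx -0.2 dy -11.0 dz 2.2 
q=12.75 dx -0.2 dy -11.2 dz -0.7 
q=13.00 dx -0.2 dy -10.7 dz -3.4 ---
q=13.25 dx -0.2 dy -9.5 dz -5.9 
q=13.50 dx -0.2 dy -7.7 dz -8.2 
q=13.75 dx -0.1 dy -5.5 dz -9.7 
q=14.00 dx -0.1 dy -3.0 dz -10.9 
q=14.25 dx -0.0 dy -0.1 dz -11.2 ---
q=14.50 dx 0.1 dy 2.7 dz -10.9 
q=14.75 dx 0.1 dy 5.2 dz -9.9 
q=15.00 dx 0.2 dy 7.6 dz -8.3 
q=15.25 dx 0.2 dy 9.3 dz -6.2 
q=15.50 dx 0.2 dy 10.6 dz -3.7 ---
q=15.75 dx 0.2 dy 11.2 dz -0.9 
q=16.00 dx 0.2 dy 11.1 dz 1.9 
q=16.25 dx 0.2 dy 10.2 dz 4.5 
q=16.50 dx 0.2 dy 8.9 dz 7.0 
q=16.75 dx 0.1 dy 6.8 dz 8.9 ---
```

Call:
apply_moves([
  {"dx": 0.1, "dy": 3.7, "dz": 10.6, "spin": 0, "hand": 1},
  {"dx": 0, "dy": 1.0, "dz": 11.2, "spin": 0, "hand": 1},
  {"dx": 0, "dy": -1.8, "dz": 11.0, "spin": 0, "hand": 1},
  {"dx": -0.1, "dy": -4.5, "dz": 10.3, "spin": 0, "hand": 1},
  {"dx": -0.1, "dy": -6.9, "dz": 8.9, "spin": 0, "hand": 1},
])

```text
t: 25.82
eef_pos: [0.4353, -0.019, 0.2837]
ee_rot: [0.102, 1.57, 0.085]
force: [4.8, -2.1, -8.3]
width: 0.0214
```

Call:
apply_moves([
  {"dx": -0.2, "dy": -8.9, "dz": 6.8, "spin": 0, "hand": 1},
  {"dx": -0.2, "dy": -10.3, "dz": 4.5, "spin": 0, "hand": 1},
  {"dx": -0.2, "dy": -11.1, "dz": 1.7, "spin": 0, "hand": 1},
  {"dx": -0.2, "dy": -11.2, "dz": -1.0, "spin": 0, "hand": 1},
  {"dx": -0.2, "dy": -10.5, "dz": -3.7, "spin": 0, "hand": 1},
])

```text
t: 26.45
eef_pos: [0.4343, -0.071, 0.2908]
ee_rot: [1.545, 1.57, 1.527]
force: [4.7, 10.4, -11.3]
width: 0.0213
```

Call:
apply_moves([
  {"dx": -0.2, "dy": -9.0, "dz": -6.7, "spin": 0, "hand": 1},
  {"dx": -0.2, "dy": -7.3, "dz": -8.4, "spin": 0, "hand": 1},
  {"dx": -0.1, "dy": -5.1, "dz": -9.9, "spin": 0, "hand": 1},
  {"dx": -0.1, "dy": -2.4, "dz": -11.0, "spin": 0, "hand": 1},
  {"dx": 0, "dy": 0.3, "dz": -11.1, "spin": 0, "hand": 1},
])

```text
t: 27.08
eef_pos: [0.4338, -0.0944, 0.2437]
ee_rot: [-1.038, 1.57, -1.055]
force: [-1.4, 8.0, 3.8]
width: 0.0214
```

Call:
apply_moves([
  {"dx": 0.1, "dy": 3.0, "dz": -10.6, "spin": 0, "hand": 1},
  {"dx": 0.1, "dy": 5.6, "dz": -9.5, "spin": 0, "hand": 1},
  {"dx": 0.2, "dy": 7.8, "dz": -8.0, "spin": 0, "hand": 1},
  {"dx": 0.2, "dy": 9.6, "dz": -5.6, "spin": 0, "hand": 1},
  {"dx": 0.2, "dy": 10.7, "dz": -3.2, "spin": 0, "hand": 1},
])

```text
t: 27.7
eef_pos: [0.4346, -0.057, 0.2064]
ee_rot: [-2.018, 1.57, -2.035]
force: [2.8, -4.5, 0.9]
width: 0.021
```

Smooth. Continue.

Call:
apply_moves([
  {"dx": 0.2, "dy": 11.2, "dz": -0.6, "spin": 0, "hand": 1},
  {"dx": 0.2, "dy": 11.0, "dz": 2.2, "spin": 0, "hand": 1},
  {"dx": 0.2, "dy": 10.1, "dz": 4.9, "spin": 0, "hand": 1},
  {"dx": 0.2, "dy": 8.6, "dz": 7.2, "spin": 0, "hand": 1},
  {"dx": 0.1, "dy": 6.5, "dz": 9.2, "spin": 0, "hand": 1},
])

```text
t: 28.32
eef_pos: [0.4355, -0.0095, 0.2301]
ee_rot: [-1.771, 1.57, -1.787]
force: [5.7, -10.8, 0.9]
width: 0.0213
```

Call:
apply_moves([
  {"dx": 0.1, "dy": 4.1, "dz": 10.4, "spin": 0, "hand": 1},
  {"dx": 0, "dy": 1.3, "dz": 11.2, "spin": 0, "hand": 1},
  {"dx": 0, "dy": -1.4, "dz": 11.1, "spin": 0, "hand": 1},
  {"dx": -0.1, "dy": -4.2, "dz": 10.3, "spin": 0, "hand": 1},
  {"dx": -0.1, "dy": -6.6, "dz": 8.9, "spin": 0, "hand": 1},
])

```text
t: 28.95
eef_pos: [0.4353, -0.0167, 0.2817]
ee_rot: [-1.56, 1.57, -1.577]
force: [8.7, -8.3, -13.7]
width: 0.0215
```

Call:
apply_moves([
  {"dx": -0.2, "dy": -8.6, "dz": 7.0, "spin": 0, "hand": 1},
  {"dx": -0.2, "dy": -10.2, "dz": 4.7, "spin": 0, "hand": 1},
  {"dx": -0.2, "dy": -11.0, "dz": 2.1, "spin": 0, "hand": 1},
  {"dx": -0.2, "dy": -11.2, "dz": -0.7, "spin": 0, "hand": 1},
  {"dx": -0.2, "dy": -10.7, "dz": -3.4, "spin": 0, "hand": 1},
])

```text
t: 29.58
eef_pos: [0.4343, -0.069, 0.2917]
ee_rot: [0.9, 1.57, 0.882]
force: [2.5, 6.5, -5.8]
width: 0.0212
```

Call:
apply_moves([
  {"dx": -0.2, "dy": -9.3, "dz": -5.9, "spin": 0, "hand": 1},
  {"dx": -0.2, "dy": -7.6, "dz": -8.2, "spin": 0, "hand": 1},
  {"dx": -0.1, "dy": -5.4, "dz": -9.7, "spin": 0, "hand": 1},
  {"dx": -0.1, "dy": -2.9, "dz": -10.8, "spin": 0, "hand": 1},
  {"dx": 0, "dy": 0, "dz": -11.1, "spin": 0, "hand": 1},
])

```text
t: 30.2
eef_pos: [0.4338, -0.0943, 0.2453]
ee_rot: [-1.664, 1.57, -1.681]
force: [1.9, -2.3, 2.5]
width: 0.0211
```

Run:
```python
from h import *
s=save('scene','s12'); print(s['eef_pos'])
im=cv2.imread('pics/s12.png');cv2.imwrite('pics/s12c.png',cv2.resize(im[100:300,290:490],None,fx=3,fy=3,interpolation=2))
```

```text
[ 0.43379678 -0.0942598   0.24534304]
```

View pics/s12c.png

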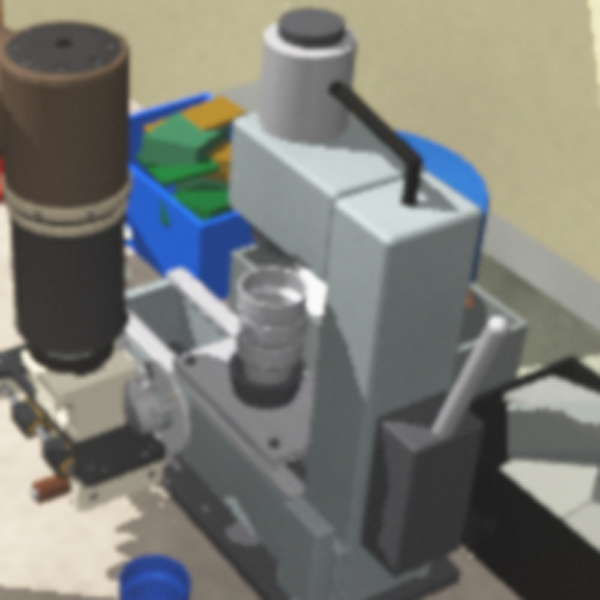

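Call:
apply_moves([
  {"dx": 0.1, "dy": 2.7, "dz": -10.9, "spin": 0, "hand": 1},
  {"dx": 0.1, "dy": 5.2, "dz": -9.9, "spin": 0, "hand": 1},
  {"dx": 0.2, "dy": 7.6, "dz": -8.2, "spin": 0, "hand": 1},
  {"dx": 0.2, "dy": 9.3, "dz": -6.0, "spin": 0, "hand": 1},
  {"dx": 0.2, "dy": 10.6, "dz": -3.5, "spin": 0, "hand": 1},
])

```text
t: 30.88
eef_pos: [0.4346, -0.0581, 0.2065]
ee_rot: [-2.225, 1.57, -2.242]
force: [2.1, -3.2, 5.2]
width: 0.0216
```

```bash
python3 tab.py 15.5 0.1 15
```

```text
q=15.60 dx 0.1 dy 4.4 dz -0.7 
q=15.70 dx 0.1 dy 4.5 dz -0.3 
q=15.80 dx 0.1 dy 4.5 dz 0.2 
q=15.90 dx 0.1 dy 4.5 dz 0.7 
q=16.00 dx 0.1 dy 4.3 dz 1.0 ---
q=16.10 dx 0.1 dy 4.3 dz 1.5 
q=16.20 dx 0.1 dy 4.1 dz 2.0 
q=16.30 dx 0.1 dy 3.8 dz 2.3 
q=16.40 dx 0.1 dy 3.6 dz 2.7 
q=16.50 dx 0.1 dy 3.3 dz 3.0 ---
q=16.60 dx 0.1 dy 3.0 dz 3.4 
q=16.70 dx 0.1 dy 2.7 dz 3.6 
q=16.80 dx 0.0 dy 2.2 dz 3.9 
q=16.90 dx 0.0 dy 1.9 dz 4.1 
q=17.00 dx 0.0 dy 1.5 dz 4.2 ---
```

Call:
apply_moves([
  {"dx": 0.1, "dy": 4.4, "dz": -0.7, "spin": 0, "hand": 1},
  {"dx": 0.1, "dy": 4.5, "dz": -0.3, "spin": 0, "hand": 1},
  {"dx": 0.1, "dy": 4.5, "dz": 0.2, "spin": 0, "hand": 1},
  {"dx": 0.1, "dy": 4.5, "dz": 0.7, "spin": 0, "hand": 1},
  {"dx": 0.1, "dy": 4.3, "dz": 1.0, "spin": 0, "hand": 1},
])

```text
t: 31.5
eef_pos: [0.435, -0.0359, 0.208]
ee_rot: [-2.656, 1.57, -2.673]
force: [3.5, -3.7, -1.8]
width: 0.0214
```

Call:
apply_moves([
  {"dx": 0.1, "dy": 4.3, "dz": 1.5, "spin": 0, "hand": 1},
  {"dx": 0.1, "dy": 4.1, "dz": 2.0, "spin": 0, "hand": 1},
  {"dx": 0, "dy": 0, "dz": 0, "spin": 0, "hand": 1},
  {"dx": 0, "dy": 0, "dz": 0, "spin": 0, "hand": 1},
  {"dx": 0, "dy": 0, "dz": 0, "spin": 0, "hand": 1},
])

```text
t: 32.12
eef_pos: [0.4352, -0.0274, 0.2119]
ee_rot: [1.399, 1.57, 1.381]
force: [1.3, 5.1, -3.6]
width: 0.0216
```

Call:
apply_moves([
  {"dx": 0.1, "dy": 3.8, "dz": 2.3, "spin": 0, "hand": 1},
  {"dx": 0, "dy": 0, "dz": 0, "spin": 0, "hand": 1},
  {"dx": 0, "dy": 1.8, "dz": 1.3, "spin": 0, "hand": 1},
  {"dx": 0, "dy": 0, "dz": 0, "spin": 0, "hand": 1},
  {"dx": 0, "dy": 0, "dz": 0, "spin": 0, "hand": 1},
])

```text
t: 32.75
eef_pos: [0.4353, -0.0219, 0.2156]
ee_rot: [1.144, 1.571, 1.126]
force: [1.7, 3.0, -3.1]
width: 0.0212
```

Call:
apply_moves([
  {"dx": 0, "dy": 1.8, "dz": 1.4, "spin": 0, "hand": 1},
  {"dx": 0, "dy": 0, "dz": 0, "spin": 0, "hand": 1},
  {"dx": 0, "dy": 0.8, "dz": 0.8, "spin": 0, "hand": 1},
  {"dx": 0, "dy": 0, "dz": 0, "spin": 0, "hand": 1},
  {"dx": 0, "dy": 0, "dz": 0, "spin": 0, "hand": 1},
])

```text
t: 33.38
eef_pos: [0.4353, -0.0194, 0.2178]
ee_rot: [0.661, 1.571, 0.643]
force: [2.6, 1.5, -3.3]
width: 0.0214
```

Call:
apply_moves([
  {"dx": 0, "dy": 0.8, "dz": 0.8, "spin": 0, "hand": 1},
  {"dx": 0, "dy": 0, "dz": 0, "spin": 0, "hand": 1},
  {"dx": 0, "dy": 0.7, "dz": 0.8, "spin": 0, "hand": 1},
  {"dx": 0, "dy": 0, "dz": 0, "spin": 0, "hand": 1},
  {"dx": 0, "dy": 0, "dz": 0, "spin": 0, "hand": 1},
])

```text
t: 34.0
eef_pos: [0.4354, -0.0178, 0.2193]
ee_rot: [1.024, 1.571, 1.006]
force: [4.7, 2.7, -7.0]
width: 0.0213
```

Call:
apply_moves([
  {"dx": 0, "dy": 0.7, "dz": 0.8, "spin": 0, "hand": 1},
  {"dx": 0, "dy": 0, "dz": 0, "spin": 0, "hand": 1},
  {"dx": 0, "dy": 0, "dz": 0, "spin": 0, "hand": 1},
  {"dx": 0, "dy": 0, "dz": 0, "spin": 0, "hand": 1},
  {"dx": 0, "dy": 0, "dz": 0, "spin": 0, "hand": 1},
])

```text
t: 34.62
eef_pos: [0.4353, -0.0176, 0.2195]
ee_rot: [-2.15, 1.57, -2.167]
force: [10.3, -2.6, -19.2]
width: 0.0214
```

Call:
apply_moves([
  {"dx": 0, "dy": 0, "dz": 0, "spin": 0, "hand": 0.6},
  {"dx": 0, "dy": 0, "dz": 0, "spin": 0, "hand": 0.3},
  {"dx": 0, "dy": 0, "dz": 0, "spin": 0, "hand": 0.3},
  {"dx": 0, "dy": 0, "dz": 0, "spin": 0, "hand": 0.3},
  {"dx": 0, "dy": 0, "dz": 0, "spin": 0, "hand": 0.3},
])

```text
t: 35.25
eef_pos: [0.4352, -0.0172, 0.2202]
ee_rot: [2.136, 1.571, 2.119]
force: [0.2, -0.6, 1.1]
width: 0.0605
```

Call:
apply_moves([
  {"dx": 0, "dy": 0, "dz": 40, "spin": 0, "hand": 0.5},
  {"dx": -10, "dy": 0, "dz": 60, "spin": 0, "hand": 0.5},
  {"dx": 0, "dy": 40, "dz": 60, "spin": 0, "hand": 0.5},
  {"dx": 0, "dy": 44, "dz": 20, "spin": 0, "hand": 0.5},
  {"dx": 0, "dy": 0, "dz": 0, "spin": 0, "hand": 0.5},
])

```text
t: 35.88
eef_pos: [0.4256, 0.0635, 0.3942]
ee_rot: [0.574, 1.566, 0.56]
force: [0.1, -0.3, -1.3]
width: 0.0437
```

Run:
```python
from h import *
s=save('wrist','w13');print(s['t'],s['eef_pos'],s['width'],s['force'])
save('scene','s13'); save('top','t13')
im=cv2.imread('pics/s13.png');cv2.imwrite('pics/s13c.png',cv2.resize(im[130:300,290:460],None,fx=3.5,fy=3.5,interpolation=2))
im=cv2.imread('pics/t13.png');cv2.imwrite('pics/t13c.png',cv2.resize(im[130:300,240:460],None,fx=3.5,fy=3.5,interpolation=2))
```

```text
35.875 [0.42563451 0.06350689 0.39421565] 0.04366788494822697 [ 0.10241033 -0.25469169 -1.30080958]
```

View pics/w13.png

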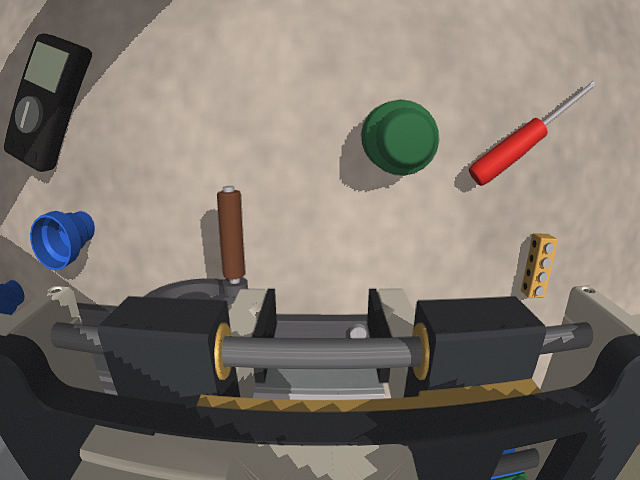

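View pics/s13c.png

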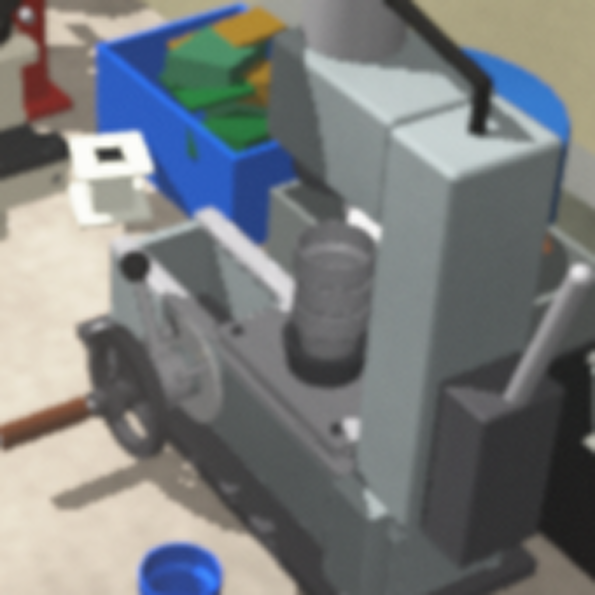

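View pics/t13c.png

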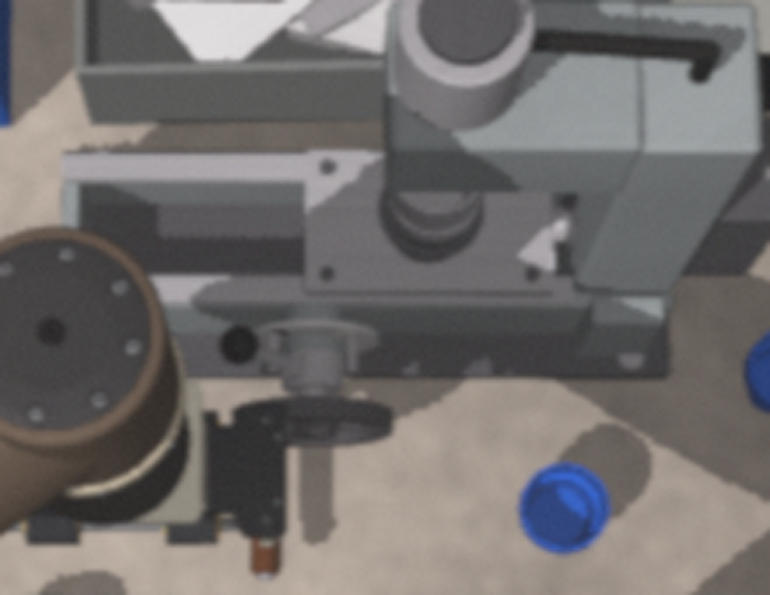

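Call:
apply_moves([
  {"dx": 35, "dy": 2, "dz": 0, "spin": 0, "hand": 0.5},
  {"dx": 35, "dy": 0, "dz": 0, "spin": 0, "hand": 0.5},
  {"dx": 32, "dy": 0, "dz": -20, "spin": 0, "hand": 0.5},
  {"dx": 0, "dy": 0, "dz": -41, "spin": 0, "hand": 0.5},
  {"dx": 0, "dy": 0, "dz": 0, "spin": 0, "hand": 0.5},
], grip_force=40)

```text
t: 36.65
eef_pos: [0.5261, 0.0618, 0.3273]
ee_rot: [-2.721, 1.562, -2.741]
force: [0.1, -0.3, 0.7]
width: 0.0438
```

Run:
```python
from h import *
s=save('wrist','w14');print(s['t'],s['eef_pos'],s['width'],s['force'])
save('scene','s14'); save('top','t14')
im=cv2.imread('pics/s14.png');cv2.imwrite('pics/s14c.png',cv2.resize(im[130:300,260:430],None,fx=3.5,fy=3.5,interpolation=2))
```

```text
36.65 [0.52613877 0.06183692 0.32727669] 0.04380669480537462 [ 0.1173418  -0.33269811  0.69726142]
```

View pics/w14.png

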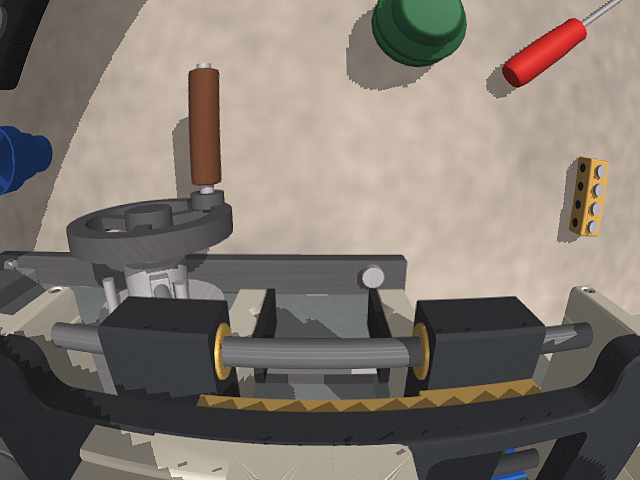

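View pics/s14c.png

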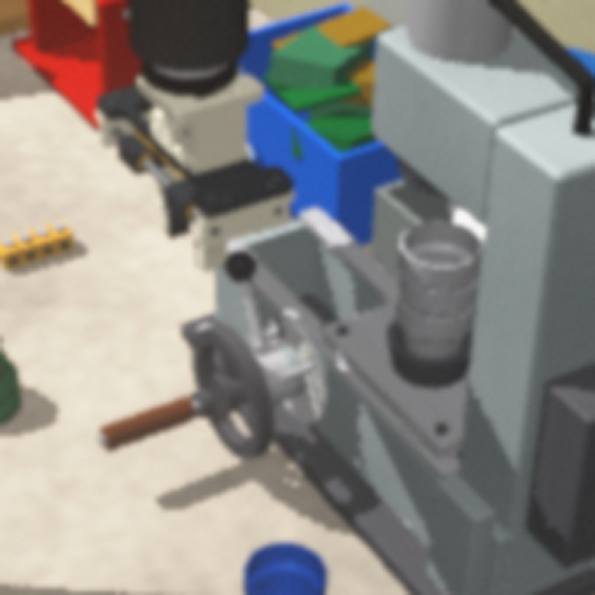

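Call:
apply_moves([
  {"dx": 0, "dy": -8, "dz": 5, "spin": 0, "hand": 0.5},
  {"dx": 0, "dy": -5, "dz": 0, "spin": 0, "hand": 0.5},
  {"dx": 0, "dy": -5, "dz": 0, "spin": 0, "hand": 0.5},
  {"dx": 0, "dy": -5, "dz": 0, "spin": 0, "hand": 0.5},
  {"dx": 0, "dy": -5, "dz": 0, "spin": 0, "hand": 0.5},
])

```text
t: 37.42
eef_pos: [0.5283, 0.0362, 0.3378]
ee_rot: [0.527, 1.566, 0.511]
force: [-0.5, 7.9, 8.7]
width: 0.0439
```

Call:
apply_moves([
  {"dx": 0, "dy": -5, "dz": 0, "spin": 0, "hand": 0.5},
  {"dx": 0, "dy": -5, "dz": 0, "spin": 0, "hand": 0.5},
  {"dx": 0, "dy": -5, "dz": 0, "spin": 0, "hand": 0.5},
  {"dx": 0, "dy": -5, "dz": 0, "spin": 0, "hand": 0.5},
  {"dx": 0, "dy": -5, "dz": 0, "spin": 0, "hand": 0.5},
])

```text
t: 38.05
eef_pos: [0.5278, 0.0105, 0.337]
ee_rot: [0.366, 1.568, 0.35]
force: [0.8, 3.7, 3.8]
width: 0.0436
```

Run:
```python
from h import *
s=status.get_state();print(s['t'],s['eef_pos'],s['width'],s['force'])
save('scene','s15')
im=cv2.imread('pics/s15.png');cv2.imwrite('pics/s15c.png',cv2.resize(im[130:300,260:430],None,fx=3.5,fy=3.5,interpolation=2))
```

```text
38.05 [0.5277709  0.01054927 0.33695208] 0.043599445714433055 [0.83335214 3.74340012 3.76979185]
```

View pics/s15c.png

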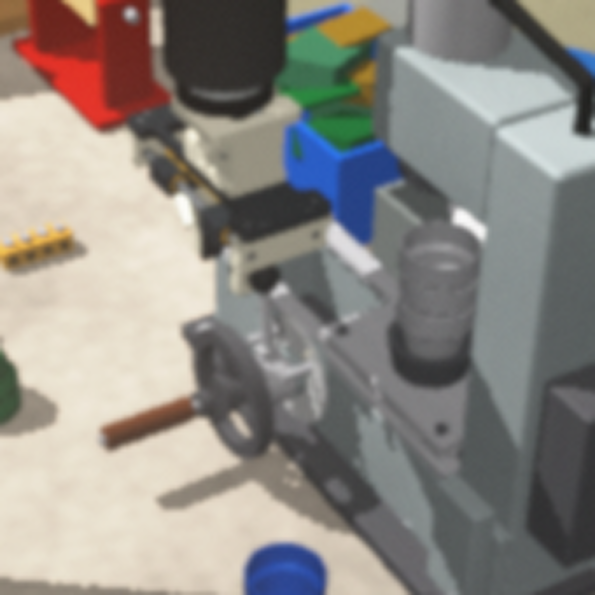

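Call:
apply_moves([
  {"dx": 0, "dy": -5, "dz": 0, "spin": 0, "hand": 0.5},
  {"dx": 0, "dy": -5, "dz": 0, "spin": 0, "hand": 0.5},
  {"dx": 0, "dy": -5, "dz": 0, "spin": 0, "hand": 0.5},
  {"dx": 0, "dy": -5, "dz": -1, "spin": 0, "hand": 0.5},
  {"dx": 0, "dy": -5, "dz": -1, "spin": 0, "hand": 0.5},
])

```text
t: 38.72
eef_pos: [0.5271, -0.015, 0.3338]
ee_rot: [-2.889, 1.57, -2.907]
force: [0.2, 1.9, 2.2]
width: 0.0437
```

Call:
apply_moves([
  {"dx": 0, "dy": -5, "dz": -1, "spin": 0, "hand": 0.5},
  {"dx": 0, "dy": -5, "dz": -1, "spin": 0, "hand": 0.5},
  {"dx": 0, "dy": -5, "dz": -1, "spin": 0, "hand": 0.5},
  {"dx": 0, "dy": -4, "dz": -1, "spin": 0, "hand": 0.5},
  {"dx": 0, "dy": -4, "dz": -1, "spin": 0, "hand": 0.5},
])

```text
t: 39.35
eef_pos: [0.5271, -0.0378, 0.3289]
ee_rot: [3.073, 1.57, 3.056]
force: [-0.2, 3.1, 0.9]
width: 0.0434
```

Call:
apply_moves([
  {"dx": 0, "dy": -3, "dz": 0, "spin": 0, "hand": 0.5},
  {"dx": 0, "dy": 0, "dz": 0, "spin": 0, "hand": 0.5},
  {"dx": 0, "dy": -2, "dz": 0, "spin": 0, "hand": 0.5},
  {"dx": 0, "dy": 0, "dz": 0, "spin": 0, "hand": 0.5},
  {"dx": 0, "dy": 0, "dz": 0, "spin": 0, "hand": 0.5},
])

```text
t: 39.98
eef_pos: [0.5273, -0.0425, 0.3291]
ee_rot: [-0.98, 1.571, -0.997]
force: [-0.5, 1.7, -0.2]
width: 0.0439
```

Call:
apply_moves([
  {"dx": 0, "dy": -3, "dz": 0, "spin": 0, "hand": 0.5},
  {"dx": 0, "dy": 0, "dz": 0, "spin": 0, "hand": 0.5},
  {"dx": 0, "dy": -2, "dz": 0, "spin": 0, "hand": 0.5},
  {"dx": 0, "dy": 0, "dz": 0, "spin": 0, "hand": 0.5},
  {"dx": 0, "dy": 0, "dz": 0, "spin": 0, "hand": 0.5},
])

```text
t: 40.6
eef_pos: [0.5274, -0.0476, 0.3292]
ee_rot: [-0.796, 1.571, -0.813]
force: [-0.3, 1.9, -0.5]
width: 0.0438
```

Run:
```python
from h import *
s=status.get_state();print(s['t'],s['eef_pos'],s['width'],s['force'])
save('scene','s16')
im=cv2.imread('pics/s16.png');cv2.imwrite('pics/s16c.png',cv2.resize(im[130:300,260:430],None,fx=3.5,fy=3.5,interpolation=2))
```

```text
40.6 [ 0.5273502  -0.04761434  0.32918561] 0.04381862950530524 [-0.32380601  1.92090647 -0.49975496]
```

View pics/s16c.png

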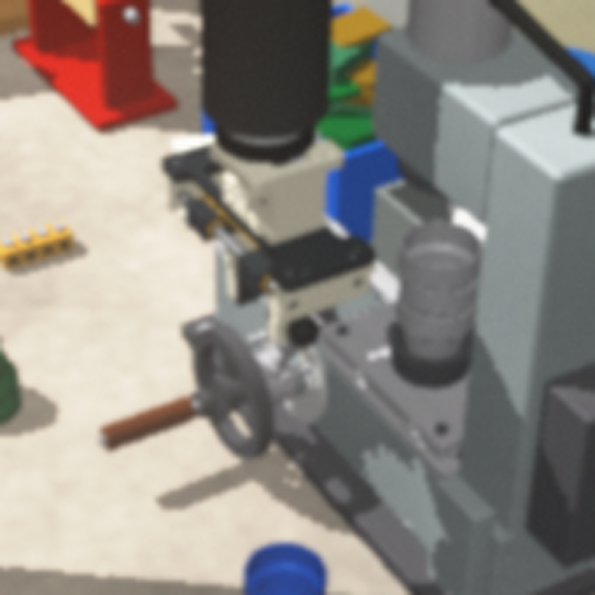

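Call:
apply_moves([
  {"dx": 0, "dy": -2, "dz": 0, "spin": 0, "hand": 0.5},
  {"dx": 0, "dy": 0, "dz": 0, "spin": 0, "hand": 0.5},
  {"dx": 0, "dy": -2, "dz": 0, "spin": 0, "hand": 0.5},
  {"dx": 0, "dy": 0, "dz": 0, "spin": 0, "hand": 0.5},
  {"dx": 0, "dy": 0, "dz": 0, "spin": 0, "hand": 0.5},
])

```text
t: 41.28
eef_pos: [0.5273, -0.0516, 0.3291]
ee_rot: [-2.166, 1.571, -2.183]
force: [0.3, 2.4, 0.3]
width: 0.0438
```

Call:
apply_moves([
  {"dx": 0, "dy": -1, "dz": 0, "spin": 0, "hand": 0.5},
  {"dx": 0, "dy": 0, "dz": 0, "spin": 0, "hand": 0.5},
  {"dx": 0, "dy": -1, "dz": 0, "spin": 0, "hand": 0.5},
  {"dx": 0, "dy": 0, "dz": 0, "spin": 0, "hand": 0.5},
  {"dx": 0, "dy": 0, "dz": 0, "spin": 0, "hand": 0.5},
])

```text
t: 41.9
eef_pos: [0.5273, -0.0533, 0.3291]
ee_rot: [1.326, 1.57, 1.309]
force: [-0.1, 4.5, -1.1]
width: 0.0435
```

Call:
apply_moves([
  {"dx": 0, "dy": -1, "dz": 0, "spin": 0, "hand": 0.5},
  {"dx": 0, "dy": 0, "dz": 0, "spin": 0, "hand": 0.5},
  {"dx": 0, "dy": 0, "dz": 0, "spin": 0, "hand": 0.5},
  {"dx": 0, "dy": 0, "dz": 0, "spin": 0, "hand": 0.5},
  {"dx": 0, "dy": 0, "dz": 0, "spin": 0, "hand": 0.5},
])

```text
t: 42.52
eef_pos: [0.5273, -0.0538, 0.3291]
ee_rot: [1.372, 1.569, 1.355]
force: [-0.1, 8.8, -0.4]
width: 0.0437
```

Call:
apply_moves([
  {"dx": 0, "dy": -1, "dz": 0, "spin": 0, "hand": 0.5},
  {"dx": 0, "dy": 0, "dz": 0, "spin": 0, "hand": 0.5},
  {"dx": 0, "dy": 0, "dz": 0, "spin": 0, "hand": 0.5},
  {"dx": 0, "dy": 0, "dz": 0, "spin": 0, "hand": 0.5},
  {"dx": 0, "dy": 0, "dz": 0, "spin": 0, "hand": 0.5},
])

```text
t: 43.15
eef_pos: [0.5273, -0.0542, 0.329]
ee_rot: [1.356, 1.568, 1.339]
force: [-1.8, 12.4, 0.9]
width: 0.044
```

Call:
apply_moves([
  {"dx": 0, "dy": -1, "dz": 0, "spin": 0, "hand": 0.5},
  {"dx": 0, "dy": 0, "dz": 0, "spin": 0, "hand": 0.5},
  {"dx": 0, "dy": 0, "dz": 0, "spin": 0, "hand": 0.5},
  {"dx": 0, "dy": 0, "dz": 0, "spin": 0, "hand": 0.5},
  {"dx": 0, "dy": 0, "dz": 0, "spin": 0, "hand": 0.5},
])

```text
t: 43.78
eef_pos: [0.5273, -0.0547, 0.329]
ee_rot: [1.349, 1.567, 1.332]
force: [-3.5, 15.7, 1.8]
width: 0.0435
```

Call:
apply_moves([
  {"dx": 0, "dy": 15, "dz": 0, "spin": 0, "hand": 0.5},
  {"dx": 0, "dy": 30, "dz": 20, "spin": 0, "hand": 0.5},
  {"dx": -20, "dy": 40, "dz": 40, "spin": 0, "hand": 0.5},
  {"dx": -40, "dy": 50, "dz": 30, "spin": 0, "hand": 0.5},
  {"dx": -40, "dy": 50, "dz": 0, "spin": 0, "hand": 0.5},
])

```text
t: 44.4
eef_pos: [0.4325, 0.1225, 0.4178]
ee_rot: [0.296, 1.567, 0.277]
force: [0.1, 0.3, 0.8]
width: 0.0438
```

Call:
apply_moves([
  {"dx": 0, "dy": 50, "dz": 0, "spin": 0, "hand": 0.5},
  {"dx": 0, "dy": 50, "dz": 0, "spin": 0, "hand": 0.5},
  {"dx": 0, "dy": 0, "dz": 0, "spin": 0, "hand": 0.5},
  {"dx": 0, "dy": 0, "dz": 0, "spin": 0, "hand": 0.5},
  {"dx": 0, "dy": 0, "dz": 0, "spin": 0, "hand": 0.5},
])

```text
t: 45.02
eef_pos: [0.4329, 0.2206, 0.4156]
ee_rot: [-1.629, 1.57, -1.647]
force: [1.0, 0.6, 0.2]
width: 0.0438
```

Run:
```python
from h import *
s=status.get_state();print(s['t'],s['eef_pos'],s['width'],s['force'])
save('scene','s17');save('top','t17')
im=cv2.imread('pics/s17.png');cv2.imwrite('pics/s17c.png',cv2.resize(im[130:300,260:430],None,fx=3.5,fy=3.5,interpolation=2))
im=cv2.imread('pics/t17.png');cv2.imwrite('pics/t17c.png',cv2.resize(im[130:300,240:460],None,fx=3.5,fy=3.5,interpolation=2))
```

```text
45.025 [0.43292043 0.22060705 0.41561816] 0.04377457187859654 [1.03999349 0.5800045  0.16437038]
```

View pics/s17c.png

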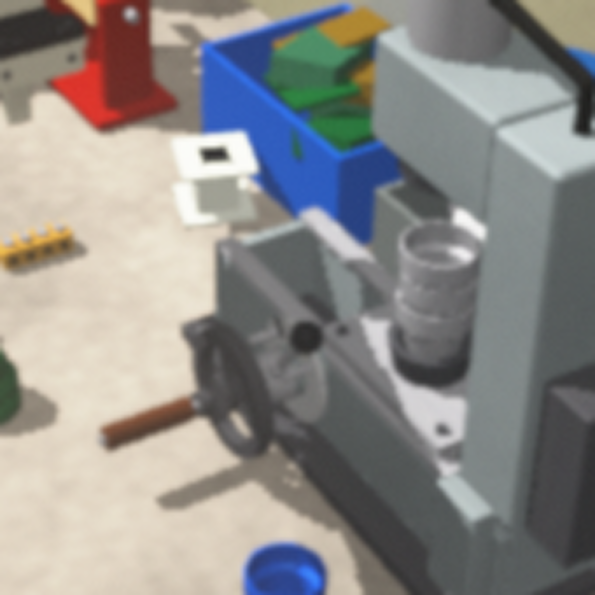

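View pics/t17c.png

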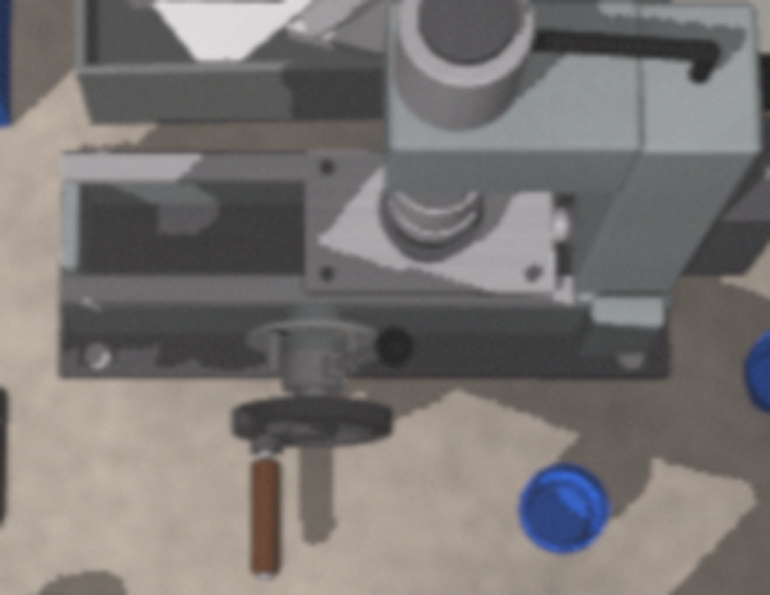

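View pics/t17.png

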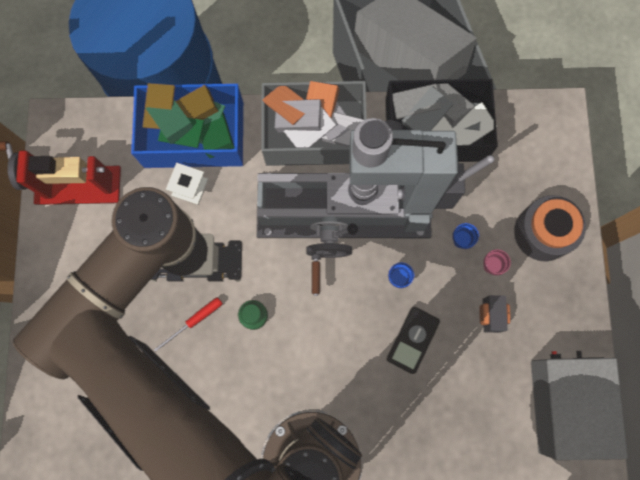

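Run:
```python
from h import *
k=tri(('top',240+395/3.5,130+346/3.5),('scene',260+306/3.5,130+337/3.5)); print('knob',k)
k0=tri(('top',240+240/3.5,130+344/3.5),('scene',290+135/3.5,130+266/3.5)); print('knob before',k0)
m=(k+k0)/2
for kk in(k0,k): print(np.arctan2(kk[2]-.09, -(kk[1]+.0535))-np.pi/2)
# plate corner screws after
for a,b in[(327,166),(327,273),(533,272)]: print(onz('top',240+a/3.5,130+b/3.5,.12))
```

```text
knob [ 0.52981701 -0.10737288  0.16949194]
knob before [ 0.53210443 -0.00604174  0.17279801]
0.5204662817736105
-0.5956125412112696
[ 0.66893908 -0.06585461  0.12      ]
[ 0.59270262 -0.06431259  0.12      ]
[ 0.59076793 -0.20475843  0.12      ]
```

Run:
```python
from station import arm
print(arm.job_done())
```

```text
the job is handed in; nothing more can be done
None
```

The job is done and handed in at about 45 s of the 208 s allowed. No verdict was returned.

- **Reflectors:** I found three grey aluminium reflectors and no others. I nested all three, mouth up, in the carriage seat. My last pictures show the stack upright under the ram.
- **Carriage:** I wound the handwheel clockwise until the force at the crank jumped to about 20 N and movement stopped. The plate screws moved about 154 mm. With a start of about 11 mm, estimated from the handwheel crank's starting angle, that makes about 165 mm, which is the stop.
- **Lock collar:** I pushed the ball-ended lever over towards the column until the force rose to about 16 N against its end stop. The measured lever angle is 0.596 rad right of upright; the locked mark is at 0.6. I did not see the white mark itself in the pictures.
- **Other things:** I moved nothing else on purpose, including the blue and pink look-alikes, and they look unmoved in the last overhead picture. The arm was clear of everything at hand-in.

**Checks that disagreed or are incomplete:**
- The seat position from the top and wrist cameras differed by 2–5 mm. I corrected it by looking again just above the socket before inserting the first reflector.
- I did not do a dedicated look behind the column for a hidden reflector, but none showed there in the scene pictures.

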